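# Scoop the potatoes off the pebbles and hang the wire scoop up full

## Robot

A 6-joint arm with a two-finger parallel gripper is mounted at the origin on the work surface. World frame = base frame: x ahead of the robot, y to its left, z up, the work surface at z = 0. Lengths are in mm, angles in degrees, forces in N, time in s.
With the tool pointing down it reaches from about 300 to 850 mm from the base axis. Payload 4.2 kg.
Tool frame: the origin (TCP) lies midway between the tips of the shut fingers; the grasp point (between the pads) lies env.grip_depth behind it (env.grip_depth is the distance from the TCP to the grasp point, in mm); z points along the fingers, y is the direction in which the jaws open and shut (so a half turn about z gives the same grasp; the last joint's range is limited). The gripper opens to 91 mm and grips with 3 to 60 N. Pads are 32 mm wide; open, the fingers measure 118 mm over their backs; the gripper's body (76 mm by 178 mm) begins 60 mm behind the grasp point.
Start: joints at [66.921, 18.312, 89.639, -0, 72.044, -1.146], TCP at [214.777, 533.399, 213.976] pointing down, gripper open.
Joint ranges: [-177.97, 177.97], [-48.28, 115.42], [12.27, 149.76], [-77.06, 257.06], [2.81, 150.46], [-146.56, 146.56]. Speed limits (degrees/s): [147.25, 147.25, 180, 180, 180, 180].

## Interface

Orientations are given as [roll, pitch, yaw] about the fixed x, y, z axes, in that order (R = Rz(yaw) Ry(pitch) Rx(roll)).
In Python, from workcell import env, cams, spotter gives the robot as it stands.
- The arm moves only by the tool apply_moves, never from a script. Its argument "plan" is a list of rows, each an object with "jaw": the closure, from 0 (fully open) to 1 (shut); "delta_pos": the shift along the tool's x, y, z in mm, a list of three; "spin": the turn about the tool's z in rad. In form: [{"jaw": jaw, "delta_pos": [dx, dy, dz], "spin": spin}, ...]. A call has exactly 8 rows; each row is the pose to reach, as a shift and turn from the pose measured when the call began, along the tool's axes at that moment; what a row does not reach only later rows make up. A row lasts 1/8 s, in which the tool goes at most 62.5 mm and 10.7 degrees, less where a joint would pass 70% of its speed; a pose out of reach is approached as far as the arm can. A call with a gripper value outside its range is refused whole. The fingers move at their own pace and stop on an object; "squeeze" is the grip in N (left out, the last holds). Time passes only in rows, so rows that repeat a pose let the fingers close, or fill a call up. It gives the time, the measured TCP pose, the force and the opening at its end, in the units of the state.
- env.state(): the state, without advancing time (a new reading comes with each control period).
- cams.grab_frame(name): name is "scene" or "top" or "wrist"; returns the picture (420x560x3 uint8, red, green, blue); there is no depth.
- cams.calibration(name): a dict with "camera_matrix" (3x3 intrinsics, pixels), "rvec" (rotation vector, rad) and "tvec" (3), from world to camera coordinates, as OpenCV has them. Camera axes: x right, y down, z forward; pixel columns grow to the right and rows downward; lengths in mm; the calibration is good to about 2 mm. The wrist camera is an equidistant fisheye: a pixel r from the principal point sees the ray r / f radians off the axis. A picture is of the moment at which its call begins: read the wrist's pose just before it. calibration takes no time and is no camera call; for the wrist camera it gives the pose at the moment of the call.
- env.job_done(): hands the job in, once; it reports no verdict.
Trained networks look in the newest picture that a camera, given by its name, has taken for a name from the list of things; names that differ only in an ending like _2 or _b are one class to them, and where a whole thing is asked for, a point or a joint stands for the part that bears it (a point fixed in the world has none). Each returns a list of dicts, best first, with "confidence" (0 to 1); they miss things now and then, are a little off and sometimes report something else, mostly with a low value. They report only what shows in the picture. A call takes as long as a camera call. They do not tell look-alikes from the thing itself.
- spotter.masks_of(camera, target): "region" (420x560 bool, what is visible of it) and "extent" ([left, top, right, bottom] in pixels, round what is visible of it).
The state is a dict: "time_s": time; "qpos": joint angles; "qvel": joint speeds; "effort": joint torques, N m; "ee_pos": TCP position; "ee_rot": TCP orientation; "force": force on the tool from outside, world axes, zero at the start; "torque": the same for the moment, N m; "gripper_width": finger opening in mm.
Only numpy, scipy, OpenCV 4.12 (cv2) and the standard library are available. Lean on these libraries where they do the work, as an engineer would, in place of code of your own. Each camera call takes 0.05 s, during which the arm holds its last target.

## Task

With the orange-handled wire scoop, scoop all three potatoes out of the tub and lift them clear in it, letting every pebble stay behind in the tub. Then hang the loaded scoop by its two hooks on the upper bar of the wire rack, its back leaning on the lower bar, and let go so that it hangs still with all the potatoes in it. Do not touch the potatoes with the gripper, and leave the other kitchen things where they are.

Things in the scene. Friction and masses are not known exactly. Their poses are not given: they have to be found in the camera images.
- scoop: Loose wire scoop, about 0.32 kg, standing on its floor. Origin under the middle of its back, at the tines' underside; +y: the way its open mouth points. Floor: five 5 mm tines along y, gaps 30 mm, 145 mm wide over all, free tips at y=120 mm (outer two 116 mm). Back wires (y=0) 65 mm high; side wires slope from 62 mm to 46 mm near the front. Two downturned hooks stick out behind to y=-36 mm.
- scoop_grip (a point): Centre of the scoop's orange upright handle, a block 30 mm (x) by 36 mm (y) by 80 mm tall, at y=20 mm, z=130 mm from the scoop's origin; axes as scoop. Held firmly across its 36 mm (y faces) it resists tipping best; pushing hard with the tines can still tip it in the grip.
- scoop_hook (a point): Where the hanging bar's axis lies in the hung scoop: y=-21.5, z=54.5 mm from the scoop's origin, axes as scoop. The two hooks are 45 mm either side of it in x; the 10 mm bar must come up from below into the gap between the scoop's back and the hooks' downturned ends (from y=-30 to y=-2.5 mm, 27 mm); these ends reach 21 mm below this point.
- tub: White tub with a blue rim, fixed. Origin: on the counter under its floor; y is its long axis. Inside 160 mm wide (x), floor from y=-173 to +155 mm, walls 5 mm, 95 mm high; the +y end wall leans out by 18 degrees, the others are upright. A green mat covers its floor, its top 8 to 20 mm above the counter: its height must be felt. Potatoes and pebbles start at y>-12 mm; the rest is clear.
- tub_rim (a point): Point level with the rim, 95 mm above tub, axes as tub.
- rack_bar (a point): Middle of the upper (hanging) bar of the fixed wire rack, 140 mm above the counter, 10 mm thick, along x, 210 mm between posts that end level with it. The lower bar, 10 mm thick, lies 31 mm lower and 20 mm towards +y: the hung scoop's back leans on it, mouth towards the rack's +y, tipped some 10 degrees mouth-up. Wooden feet under the posts, 10 mm high, reach 70 mm to +y.
- potato1: Reddish-brown potato, oval, 63 mm long, 47 mm thick, about 75 g; smooth and slippery; origin at its centre, x along its length.
- potato2: Reddish-brown potato, oval, 62 mm long, 45 mm thick, about 75 g; smooth and slippery; origin at its centre, x along its length.
- potato3: Reddish-brown potato, oval, 64 mm long, 48 mm thick, about 75 g; smooth and slippery; origin at its centre, x along its length.
- pebble1: Dark grey pebble, 20 mm long and 17 mm thick, about 11 g; origin at its centre.
- pebble2: Dark grey pebble, 20 mm long and 17 mm thick, about 11 g; origin at its centre.
- pebble3: Dark grey pebble, 20 mm long and 17 mm thick, about 11 g; origin at its centre.
- pebble4: Dark grey pebble, 20 mm long and 17 mm thick, about 11 g; origin at its centre.
- pebble5: Dark grey pebble, 20 mm long and 17 mm thick, about 11 g; origin at its centre.
- mug: Bystander: white mug, 80 mm wide, 90 mm tall; origin under its centre. Leave it where it is.
- jar: Bystander: amber jar with a blue lid, 76 mm wide, 110 mm tall; origin under its centre. Leave it where it is.
- oil: Bystander: green bottle, 64 mm wide, 200 mm tall; origin under its centre. Leave it where it is.
Not all that is in view belongs to the job. Leave any black look-alike of the potato3 alone. What is shaped like the scoop but blue is not meant.

How it is judged (in metres and radians):
On the way:
1. all three potatoes are in the scoop, lifted clear of the tub, and every pebble is in the tub (x of potato1 in the frame of scoop_grip between -0.075 and 0.075 m and y of potato1 in the frame of scoop_grip between -0.025 and 0.105 m and z of potato1 in the frame of scoop_grip between -0.13 and -0.045 m and x of potato2 in the frame of scoop_grip between -0.075 and 0.075 m and y of potato2 in the frame of scoop_grip between -0.025 and 0.105 m and z of potato2 in the frame of scoop_grip between -0.13 and -0.045 m and x of potato3 in the frame of scoop_grip between -0.075 and 0.075 m and y of potato3 in the frame of scoop_grip between -0.025 and 0.105 m and z of potato3 in the frame of scoop_grip between -0.13 and -0.045 m and x of pebble1 in the frame of tub_rim between -0.085 and 0.085 m and y of pebble1 in the frame of tub_rim between -0.178 and 0.185 m and z of each of pebble1, pebble2, pebble3, pebble4, pebble5 in the frame of tub_rim below -0.02 m and x of pebble2 in the frame of tub_rim between -0.085 and 0.085 m and y of pebble2 in the frame of tub_rim between -0.178 and 0.185 m and x of pebble3 in the frame of tub_rim between -0.085 and 0.085 m and y of pebble3 in the frame of tub_rim between -0.178 and 0.185 m and x of pebble4 in the frame of tub_rim between -0.085 and 0.085 m and y of pebble4 in the frame of tub_rim between -0.178 and 0.185 m and x of pebble5 in the frame of tub_rim between -0.085 and 0.085 m and y of pebble5 in the frame of tub_rim between -0.178 and 0.185 m and height (world z) of scoop_grip above 0.25 m), for 0.2 s.
At the end, for the whole second after the job is handed in: The scoop hangs on the upper bar (scoop_hook within 12 mm in height, -12 to 20 mm across and 50 mm along of the bar's middle), handle on the lower bar's side, tipped under 0.4 rad, slower than 0.03 m/s, all three potatoes in it and all five pebbles in the tub (x of potato1 in the frame of scoop_grip between -0.075 and 0.075 m and y of potato1 in the frame of scoop_grip between -0.025 and 0.105 m and z of potato1 in the frame of scoop_grip between -0.13 and -0.045 m and x of potato2 in the frame of scoop_grip between -0.075 and 0.075 m and y of potato2 in the frame of scoop_grip between -0.025 and 0.105 m and z of potato2 in the frame of scoop_grip between -0.13 and -0.045 m and x of potato3 in the frame of scoop_grip between -0.075 and 0.075 m and y of potato3 in the frame of scoop_grip between -0.025 and 0.105 m and z of potato3 in the frame of scoop_grip between -0.13 and -0.045 m and x of pebble1 in the frame of tub_rim between -0.085 and 0.085 m and y of pebble1 in the frame of tub_rim between -0.178 and 0.185 m and z of each of pebble1, pebble2, pebble3, pebble4, pebble5 in the frame of tub_rim below -0.02 m and x of pebble2 in the frame of tub_rim between -0.085 and 0.085 m and y of pebble2 in the frame of tub_rim between -0.178 and 0.185 m and x of pebble3 in the frame of tub_rim between -0.085 and 0.085 m and y of pebble3 in the frame of tub_rim between -0.178 and 0.185 m and x of pebble4 in the frame of tub_rim between -0.085 and 0.085 m and y of pebble4 in the frame of tub_rim between -0.178 and 0.185 m and x of pebble5 in the frame of tub_rim between -0.085 and 0.085 m and y of pebble5 in the frame of tub_rim between -0.178 and 0.185 m and x of scoop_hook in the frame of rack_bar between -0.05 and 0.05 m and y of scoop_hook in the frame of rack_bar between -0.012 and 0.02 m and z of scoop_hook in the frame of rack_bar between -0.012 and 0.012 m and y of scoop_grip in the frame of rack_bar above 0.005 m and angle between scoop_grip's own z axis and vertical below 0.4 rad and linear speed of scoop below 0.03 m/s); the robot touches nothing.
It fails at once if the gripper touches a potato (contact force between the fingers and potato1 above 0.5 N or contact force between the fingers and potato2 above 0.5 N or contact force between the fingers and potato3 above 0.5 N).
It fails at once if another kitchen thing is moved more than 30 mm (distance of any of mug, jar, oil from where it was at the start of the episode above 0.03 m).
It also fails if it takes over 72 s, if anything falls off the work surface, if the arm or the gripper's body presses on something with over 40 N, if the wrist force passes 120 N, or if a joint passes its speed limit or range.

## Working session

There is one attempt and no reset: what is moved stays moved. The work goes in short steps, Python scripts to look and compute and a tool call to move; the robot and the scene stay as the last step left them, time stands still between calls to the robot, and variables do not carry over. Pictures are saved under pics/ and viewed, and the job is handed in when it is done.

Besides the shell and the picture viewer there is one more tool, called after ">>>" as name([rows], argument=value, ...), one row to a line, values as JSON. apply_moves: Moves the arm, as the interface text tells. Its arguments: {"type":"object","properties":{"plan":{"type":"array"},"squeeze":{"type":"number"}},"required":["plan"]}

```bash
ls; mkdir -p pics
python3 - <<'E'
from workcell import env, cams, spotter
import cv2
print(env.state(), env.grip_depth)
for n in ["scene","top","wrist"]:
    c=cams.calibration(n); print(n,c)
    im=cams.grab_frame(n); cv2.imwrite(f"pics/{n}0.png",im[:,:,::-1])
E
```

```text
pics
{'time_s': 0.0, 'qpos': array([ 6.69218861e+01,  1.83506432e+01,  8.97063253e+01, -8.89920997e-04,
        7.20434321e+01, -1.14574707e+00]), 'qvel': array([-0.02890043, -0.02025449,  0.00540503, -0.01636716, -0.04783986,
       -0.15119922]), 'effort': array([-2.51112215e-04, -4.12479579e+01, -2.31978858e+01,  7.26515288e-02,
        4.56007209e-02, -1.33144581e-04]), 'ee_pos': array([214.57377376, 532.91928145, 213.13083101]), 'ee_rot': array([-1.79899603e+02, -1.16165960e-03,  1.58067907e+02]), 'force': array([ 0.8921721 ,  0.34087035, -0.40297904]), 'torque': array([-0.00940951, -0.00263349, -0.02162194]), 'gripper_width': 91.456084618974} 18.8
scene {'camera_matrix': array([[443.31424761,   0.        , 273.11162743],
       [  0.        , 443.31424761, 213.11893041],
       [  0.        ,   0.        ,   1.        ]]), 'rvec': array([ 2.34498161,  0.73945445, -0.2906259 ]), 'tvec': array([-413.35417022, -196.89482179, 1721.99902216])}
top {'camera_matrix': array([[465.73036999,   0.        , 284.68224774],
       [  0.        , 465.73036999, 206.15464202],
       [  0.        ,   0.        ,   1.        ]]), 'rvec': array([ 2.13898836, -2.15145857,  0.13591427]), 'tvec': array([ -10.45043799,  518.66608205, 1190.51706337])}
wrist {'camera_matrix': array([[325.1922621 ,   0.        , 278.78640196],
       [  0.        , 325.1922621 , 209.86951821],
       [  0.        ,   0.        ,   1.        ]]), 'rvec': array([-2.42497427, -1.63738171, -0.20463024]), 'tvec': array([-573.81856155,  -27.17678024,  389.27701853])}
```

View pics/scene0.png

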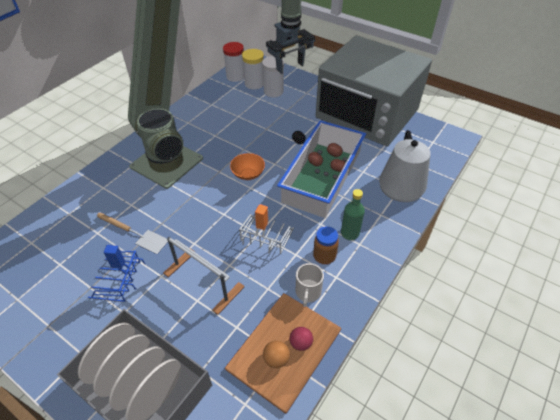

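View pics/top0.png

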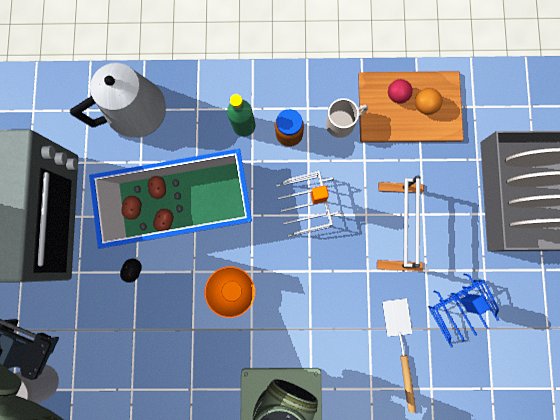

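View pics/wrist0.png

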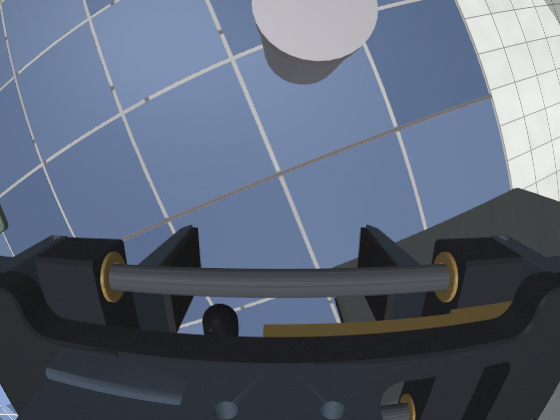

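The top view has world +y to the left. The orange scoop is at top (320,194). A blue decoy scoop at (470,300) and a black potato look-alike at (130,270) are to be left alone. The tub is at (168,197) and the rack at (410,225). I'll enlarge crops next.

```bash
cat > h.py <<'E'
import numpy as np, cv2
from workcell import env, cams, spotter
def P(name,pts,c=None):
    c=c or cams.calibration(name)
    return cv2.projectPoints(np.float64(pts).reshape(-1,1,3),c["rvec"],c["tvec"],c["camera_matrix"],None)[0].reshape(-1,2)
def onplane(name,uv,z):
    c=cams.calibration(name);R=cv2.Rodrigues(c["rvec"])[0];C=-R.T@c["tvec"]
    uv=np.float64(uv).reshape(-1,2); z=np.broadcast_to(z,len(uv))
    K=np.linalg.inv(c["camera_matrix"])
    d=(R.T@K@np.c_[uv,np.ones(len(uv))].T).T
    return C+d*((z-C[2])/d[:,2])[:,None]
def tri(a,b,na="top",nb="scene"):
    Ms=[]
    for n in(na,nb):
        c=cams.calibration(n);Ms.append(c["camera_matrix"]@np.c_[cv2.Rodrigues(c["rvec"])[0],c["tvec"]])
    X=cv2.triangulatePoints(Ms[0],Ms[1],np.float64(a).reshape(2,1),np.float64(b).reshape(2,1))[:,0]
    return X[:3]/X[3]
E
python3 - <<'E'
import cv2
t=cv2.imread("pics/top0.png");s=cv2.imread("pics/scene0.png")
def crop(im,x0,y0,w,h,k,f): cv2.imwrite(f,cv2.resize(im[y0:y0+h,x0:x0+w],None,fx=k,fy=k,interpolation=cv2.INTER_CUBIC))
crop(t,80,140,200,150,4,"pics/c_top_tub.png")
crop(t,260,150,200,150,4,"pics/c_top_scoop.png")
crop(s,260,115,130,110,5,"pics/c_sc_tub.png")
crop(s,150,190,160,120,5,"pics/c_sc_scoop.png")
E
```

```text
(no output)
```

View pics/c_top_tub.png

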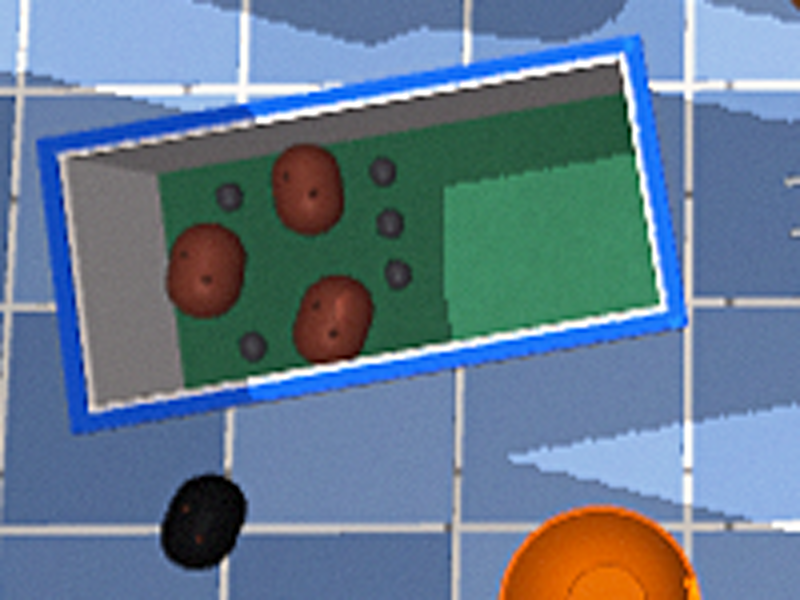

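View pics/c_top_scoop.png

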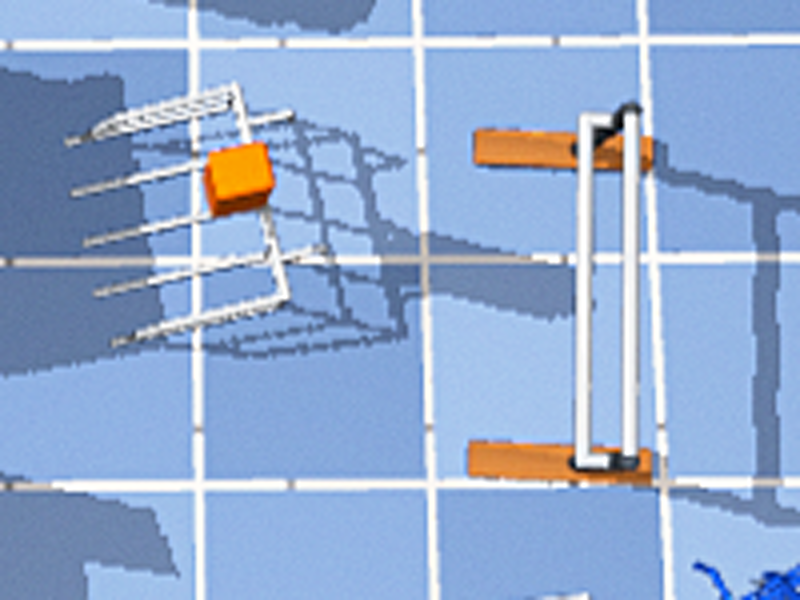

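View pics/c_sc_tub.png

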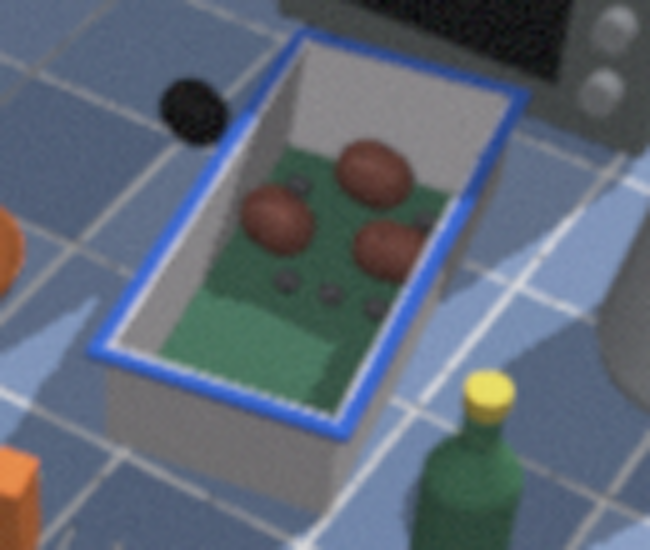

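View pics/c_sc_scoop.png

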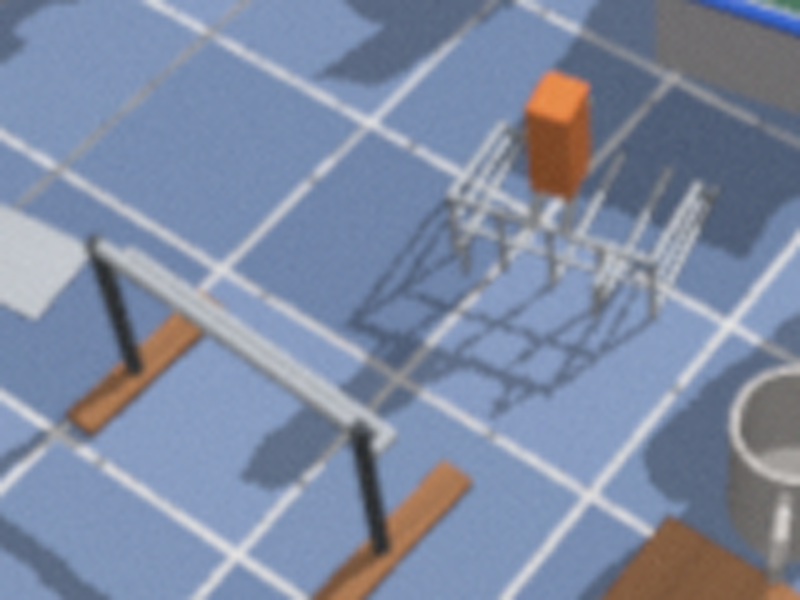

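```bash
cat > fit.py <<'E'
from h import *
from scipy.optimize import least_squares
CT=cams.calibration("top");CS=cams.calibration("scene")
def un(p,x0,y0,k): return (np.float64(p)+.5)/k-.5+[x0,y0]
def T(p,X):
    x,y,yaw=p[:3];c,s=np.cos(yaw),np.sin(yaw);X=np.float64(X)
    return np.c_[x+c*X[:,0]-s*X[:,1],y+s*X[:,0]+c*X[:,1],X[:,2]]
def fit(p0,obs,free=None):
    # obs list of (cam, modelpts fn(p), px)
    f=lambda p:np.concatenate([(P(n,m(p),CT if n=="top" else CS)-px).ravel() for n,m,px in obs])
    r=least_squares(f,p0,x_scale=[1,1,.01]+[1]*(len(p0)-3));return r.x,f(r.x).reshape(-1,2)
E
python3 - <<'E'
from fit import *
np.set_printoptions(precision=2,suppress=True)
# tub outer corners: half width w, yhi, z
top=un([(40,142),(637,37),(686,325),(77,432)],80,140,4)
sc=un([(303,30),(527,92),(345,437),(90,350)],260,115,5)
# model: top order (+x,+y),(+x,-y),(-x,-y),(-x,+y)
mt=lambda p:T(p,[(p[3],p[4],95),(p[3],-p[5],95),(-p[3],-p[5],95),(-p[3],p[4],95)])
ms=lambda p:mt(p)[[3,0,1,2]]
g=onplane("top",top,95);print(g)
y0=np.arctan2(*(g[0]-g[1])[[1,0]])-np.pi/2
c=g.mean(0)
for pw in [None]:
    def mt2(p):return mt([p[0],p[1],p[2],p[3],p[4],178+(p[3]-85)])
    obs=[("top",mt2,top),("scene",lambda p:mt2(p)[[3,0,1,2]],sc)]
    p,r=fit([c[0],c[1],y0,85,191],obs);print("tub",p[:2],np.degrees(p[2]),p[3:],"\n",r.ravel())
# inner
inn=un([(60,157),(622,55),(665,303),(92,411)],80,140,4)
g=onplane("top",inn,95);print("inner",np.linalg.norm(g[0]-g[3]),np.linalg.norm(g[1]-g[2]),np.linalg.norm(g[0]-g[1]),g.mean(0))
# tri heights
for a,b in zip(top,sc[[1,2,3,0]]):print("tri",tri(a,b))
# scoop
tp=un([(70,140),(74,192),(86,243),(96,294),(115,343),(235,88),(286,298),(292,115),(325,247)],260,150,4)
M=[(70,116,3),(35,120,3),(0,120,3),(-35,120,3),(-70,116,3),(70,0,65),(-70,0,65),(45,-36,60),(-45,-36,60)]
obs=[("top",lambda p:T(p,M),tp)]
p,r=fit([500,100,0.],obs);print("scoop top",p[:2],np.degrees(p[2]),"\n",r)
M2=[(0,20,170)];
# rack
rt=un([(631,112),(628,462),(585,120),(583,460)],260,150,4)
rs=un([(95,243),(362,430)],150,190,5)
R=[(105,0,140),(-105,0,140),(105,20,109),(-105,20,109)]
g=onplane("top",rt[:2],140);print("rack",g,np.linalg.norm(g[0]-g[1]))
# scene order: left post is -x or +x?
for a in(0,1):
  for b in (0,1):print(a,b,tri(rt[a],rs[b]))
E
```

```text
[[593.19 480.85  95.  ]
 [658.61 101.99  95.  ]
 [473.86  69.83  95.  ]
 [409.41 448.11  95.  ]]
tub [535.43 269.31] 9.718356293863744 [ 92.95 198.15] 
 [ 0.22 -0.16  0.1   0.07 -0.2  -0.53 -0.31 -0.38 -0.99 -0.5   0.11 -0.09
 -0.06 -0.25 -0.44 -0.02]
inner 163.46450307206484 161.67361835388084 361.76455556157595 [535.12 275.36  95.  ]
tri [593.18 481.09  94.01]
tri [658.8  102.    93.81]
tri [474.95  70.83  93.93]
tri [411.18 451.39  90.53]
scoop top [ 536.92 -118.  ] 12.326265379412762 
 [[-1.15  0.67]
 [-0.8   0.39]
 [-1.    0.14]
 [-0.67 -0.02]
 [-1.12  0.09]
 [ 0.55 -0.36]
 [ 0.33 -0.43]
 [ 1.88 -0.51]
 [ 1.78  0.02]]
rack [[ 571.72 -335.92  140.  ]
 [ 361.77 -324.93  140.  ]] 210.23993305107123
0 0 [ 512.66 -345.8   295.06]
0 1 [ 572.81 -335.85  137.97]
1 0 [ 361.69 -325.4   138.59]
1 1 [ 441.31 -328.91   13.87]
```

```bash
cat >> fit.py <<'E'
def hullmask(n,pts,ss=4):
    px=P(n,pts,CT if n=="top" else CS); h=cv2.convexHull(np.float32((px+.5)*ss-.5)).reshape(-1,2)
    m=np.zeros((420*ss,560*ss),np.uint8);cv2.fillConvexPoly(m,np.int32(np.round(h)),1)
    return cv2.resize(m.astype(np.float32),(560,420),interpolation=cv2.INTER_AREA)
def orange(im,box):
    hsv=cv2.cvtColor(im,cv2.COLOR_BGR2HSV)
    m=((hsv[...,0]>3)&(hsv[...,0]<20)&(hsv[...,1]>160)&(hsv[...,2]>60)).astype(np.float32)
    k=np.zeros_like(m);x0,y0,x1,y1=box;k[y0:y1,x0:x1]=1;return m*k
E
python3 - <<'E'
from fit import *
from scipy.optimize import minimize
t=cv2.imread("pics/top0.png");s=cv2.imread("pics/scene0.png")
mt=orange(t,(300,170,345,220));ms=orange(s,(245,195,280,235))
print(mt.sum(),ms.sum())
B=np.array([(x,y,z) for x in(-15,15) for y in(2,38) for z in(90,170)],float)
def cost(p):
    return sum(np.abs(hullmask(n,T([p[0],p[1],p[2]/60],B)+[0,0,p[3]])-m).sum() for n,m in(("top",mt),("scene",ms)))
best=None
for y in(8,12,16):
    r=minimize(cost,[537,-118,np.radians(y)*60,0],method="Nelder-Mead",options=dict(initial_simplex=np.array([[537,-118,np.radians(y)*60,0]]*5)+np.vstack([np.zeros(4),np.diag([6,6,5,4])])))
    print(r.x[:2],np.degrees(r.x[2]/60),r.x[3],r.fun)
E
```

```text
208.0 213.0
[ 536.7334013  -118.58770204] 13.712654677765205 0.27913904190063477 201.375
[ 538.99906363 -118.11357256] 18.946307872030914 -4.441039496130543 190.1875
[ 540.19135493 -116.98565099] 19.382143197903623 -2.8021274915954564 187.75
```

```bash
python3 - <<'E'
from fit import *
t=cv2.imread("pics/top0.png");s=cv2.imread("pics/scene0.png")
B=np.array([(x,y,z) for x in(-15,15) for y in(2,38) for z in(90,170)],float)
X=T([537,-118,np.radians(12.3)],B)
for n,im,bx in(("top",t,(300,170,345,220)),("scene",s,(240,190,285,240))):
    k=10;x0,y0,x1,y1=bx
    c=cv2.resize(im[y0:y1,x0:x1],None,fx=k,fy=k,interpolation=cv2.INTER_CUBIC)
    h=cv2.convexHull(np.float32(P(n,X))).reshape(-1,2);h=(h-[x0,y0]+.5)*k
    cv2.polylines(c,[np.int32(h)],True,(0,255,0),1)
    m=orange(im,bx)[y0:y1,x0:x1];m=np.repeat(np.repeat(m,k,0),k,1)
    print(hullmask(n,X).sum(),m.sum()/100)
    cv2.imwrite(f"pics/hd_{n}.png",np.hstack([c,np.dstack([m*255]*3).astype(np.uint8)])[:600,:900])
E
python3 -c "
import cv2,numpy as np
a=cv2.imread('pics/hd_top.png');b=cv2.imread('pics/hd_scene.png')
cv2.imwrite('pics/hd.png',cv2.resize(np.vstack([a,b]),(700,580)) if a.shape==b.shape else cv2.resize(a,(700,400)))"
```

```text
294.875 208.0
326.25 213.0
```

View pics/hd.png

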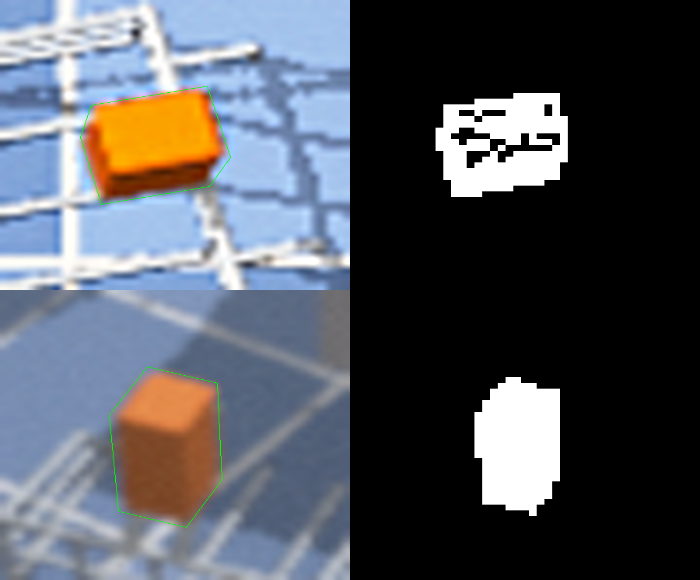

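```bash
cat >> h.py <<'E'
def go(*targets):
    """each target (x,y,z,yawdeg) -> delta in current tool frame"""
    s=env.state();yaw=np.radians(s["ee_rot"][2]);R=np.c_[[np.cos(yaw),np.sin(yaw),0],[np.sin(yaw),-np.cos(yaw),0],[0,0,-1]]
    print("t",round(s["time_s"],2),"pos",s["ee_pos"].round(1),"rot",s["ee_rot"].round(2),"F",s["force"].round(1),"T",s["torque"].round(2),"w",round(s["gripper_width"],1))
    for t in targets:
        d=R.T@(np.float64(t[:3])-s["ee_pos"]);sp=-((t[3]-s["ee_rot"][2]+180)%360-180)
        print(t,"->",d.round(1),"spin",round(np.radians(sp),4))
E
python3 - <<'E'
from h import *
go((250,250,215,175),(400,50,215,192.3),(533,-98,215,192.3))
E
```

```text
t 0.15 pos [214.6 533.1 213.3] rot [-179.93   -0.    158.07] F [0.1 0.4 0.1] T [-0.   -0.02 -0.03] w 91.6
(250, 250, 215, 175) -> [-138.5 -249.4   -1.7] spin -0.2955
(400, 50, 215, 192.3) -> [-352.4 -378.9   -1.7] spin -0.5975
(533, -98, 215, 192.3) -> [-531.  -466.5   -1.7] spin -0.5975
```

>>> apply_moves([
  {"jaw": 0,"delta_pos": [-30,-55,0],"spin": -0.1},
  {"jaw": 0,"delta_pos": [-60,-108,0],"spin": -0.2},
  {"jaw": 0,"delta_pos": [-95,-162,0],"spin": -0.3},
  {"jaw": 0,"delta_pos": [-135,-210,0],"spin": -0.4},
  {"jaw": 0,"delta_pos": [-180,-250,0],"spin": -0.5},
  {"jaw": 0,"delta_pos": [-230,-288,0],"spin": -0.5975},
  {"jaw": 0,"delta_pos": [-280,-325,0],"spin": -0.5975},
  {"jaw": 0,"delta_pos": [-330,-360,0],"spin": -0.5975},
])

```text
time_s: 1.15
ee_pos: [386.9, 73.9, 214.0]
ee_rot: [-180.0, 0.0, -167.7]
force: [0.3, 1.2, 0.1]
gripper_width: 91.8
```

Run:
```python
from h import *
go((533,-98,200,192.3),(532.7,-98,111,192.3))
```

```text
t 1.15 pos [386.9  73.9 214. ] rot [-1.7996e+02  1.0000e-02 -1.6772e+02] F [0.3 1.2 0.1] T [ 0.08 -0.07  0.01] w 91.8
(533, -98, 200, 192.3) -> [-106.2 -199.1   14. ] spin -0.0004
(532.7, -98, 111, 192.3) -> [-105.9 -199.   103. ] spin -0.0004
```

>>> apply_moves([
  {"jaw": 0,"delta_pos": [-20,-35,0],"spin": 0},
  {"jaw": 0,"delta_pos": [-45,-80,0],"spin": 0},
  {"jaw": 0,"delta_pos": [-70,-130,3],"spin": 0},
  {"jaw": 0,"delta_pos": [-95,-175,8],"spin": 0},
  {"jaw": 0,"delta_pos": [-106,-199,14],"spin": 0},
  {"jaw": 0,"delta_pos": [-106,-199,14],"spin": 0},
  {"jaw": 0,"delta_pos": [-106,-199,14],"spin": 0},
  {"jaw": 0,"delta_pos": [-106,-199,14],"spin": 0},
])

```text
time_s: 2.15
ee_pos: [532.1, -96.8, 200.6]
ee_rot: [-180.0, 0.0, -167.6]
force: [0.5, 0.1, -0.0]
gripper_width: 91.1
```

Run:
```python
from h import *
go((532.7,-98,111,192.3))
for n in("wrist","top"):
    cv2.imwrite(f"pics/{n}1.png",cams.grab_frame(n)[:,:,::-1])
c=cams.calibration("wrist");R=cv2.Rodrigues(c["rvec"])[0];print(-R.T@c["tvec"],R)
```

```text
t 2.15 pos [532.1 -96.8 200.6] rot [-1.7997e+02  2.0000e-02 -1.6764e+02] F [ 0.5  0.1 -0. ] T [0.08 0.05 0.  ] w 91.1
(532.7, -98, 111, 192.3) -> [-0.4 -1.3 89.6] spin 0.001
[ 463.62036871 -112.29119038  370.45472425] [[-2.13515055e-01  9.76939761e-01 -1.54212267e-04]
 [ 9.46129535e-01  2.06820652e-01  2.49126717e-01]
 [ 2.43413690e-01  5.30464001e-02 -9.68470885e-01]]
```

View pics/wrist1.png

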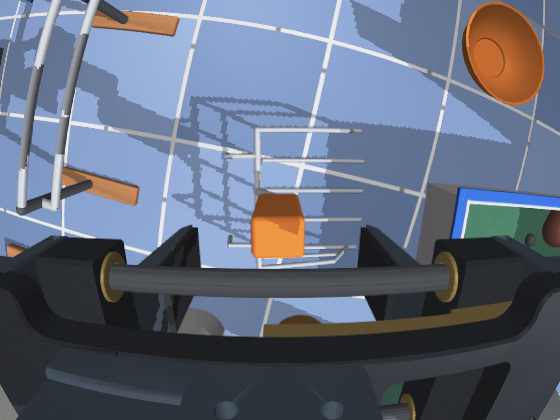

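```bash
cat >> fit.py <<'E'
def PW(X,c=None):
    c=c or cams.calibration("wrist");R=cv2.Rodrigues(c["rvec"])[0];K=c["camera_matrix"]
    return cv2.fisheye.projectPoints(np.float64(X).reshape(-1,1,3),c["rvec"],c["tvec"],K,np.zeros(4))[0].reshape(-1,2)
E
python3 - <<'E'
from fit import *
im=cv2.imread("pics/wrist1.png")
B=np.array([(x,y,z) for z in(90,170) for x,y in((-15,2),(15,2),(15,38),(-15,38))],float)
p=[537,-118,np.radians(12.3)]
L=[[(x,0,3),(x,120 if abs(x)<70 else 116,3)] for x in(-70,-35,0,35,70)]+[[(-70,0,65),(70,0,65)],[(-70,0,0),(-70,0,65)]]+[[(x,0,58),(x,-36,58)] for x in(-45,45)]
k=2.5
x0,y0=180,90
c=cv2.resize(im[y0:y0+200,x0:x0+220],None,fx=k,fy=k,interpolation=cv2.INTER_CUBIC)
f=lambda X:np.int32((PW(T(p,X))-[x0,y0]+.5)*k)
for l in L: cv2.polylines(c,[f(np.linspace(*np.float64(l),10))],False,(0,255,0),1)
b=f(B)
cv2.polylines(c,[b[:4]],True,(0,0,255),1);cv2.polylines(c,[b[4:]],True,(255,0,255),1)
cv2.imwrite("pics/w1o.png",c)
E
```

```text
(no output)
```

View pics/w1o.png

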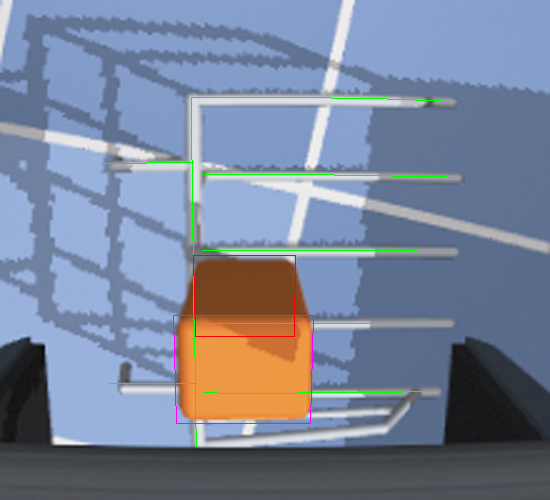

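The overlay of the fitted scoop pose matches the wrist view to about 1 mm: handle at crop (245,370), tines and back on their wires. I'll descend and grip.

>>> apply_moves([
  {"jaw": 0,"delta_pos": [0,-1,20],"spin": 0},
  {"jaw": 0,"delta_pos": [0,-1,50],"spin": 0},
  {"jaw": 0,"delta_pos": [0,-1,78],"spin": 0},
  {"jaw": 0,"delta_pos": [0,-1,89.5],"spin": 0},
  {"jaw": 0,"delta_pos": [0,-1,89.5],"spin": 0},
  {"jaw": 0.4,"delta_pos": [0,-1,89.5],"spin": 0},
  {"jaw": 0.8,"delta_pos": [0,-1,89.5],"spin": 0},
  {"jaw": 1,"delta_pos": [0,-1,89.5],"spin": 0},
], squeeze=55)

```text
time_s: 3.25
ee_pos: [533.0, -98.2, 111.9]
ee_rot: [-179.9, 0.1, -167.7]
force: [0.7, 0.1, -0.4]
gripper_width: 64.1
```

>>> apply_moves([
  {"jaw": 1,"delta_pos": [0,0,0],"spin": 0},
  {"jaw": 1,"delta_pos": [0,0,0],"spin": 0},
  {"jaw": 1,"delta_pos": [0,0,0],"spin": 0},
  {"jaw": 1,"delta_pos": [0,0,-10],"spin": 0},
  {"jaw": 1,"delta_pos": [0,0,-40],"spin": 0},
  {"jaw": 1,"delta_pos": [0,0,-80],"spin": 0},
  {"jaw": 1,"delta_pos": [0,0,-120],"spin": 0},
  {"jaw": 1,"delta_pos": [0,0,-150],"spin": 0},
])

```text
time_s: 4.25
ee_pos: [532.7, -98.1, 264.0]
ee_rot: [-179.9, 0.2, -167.6]
force: [0.8, 0.1, -1.9]
gripper_width: 35.7
```

Run:
```python
from fit import *
go()
ci=cams.calibration("wrist")
for n in("wrist","top","scene"):
    cv2.imwrite(f"pics/{n}2.png",cams.grab_frame(n)[:,:,::-1])
im=cv2.imread("pics/wrist2.png")
cv2.imwrite("pics/w2c.png",cv2.resize(im[90:290,170:400],None,fx=3,fy=3,interpolation=cv2.INTER_CUBIC))
t=cv2.imread("pics/top2.png");cv2.imwrite("pics/t2c.png",cv2.resize(t[140:270,260:400],None,fx=4,fy=4,interpolation=cv2.INTER_CUBIC))
```

```text
t 4.25 pos [532.7 -98.1 264. ] rot [-179.88    0.19 -167.65] F [ 0.8  0.1 -1.9] T [-0.01  0.    0.01] w 35.7
```

View pics/w2c.png

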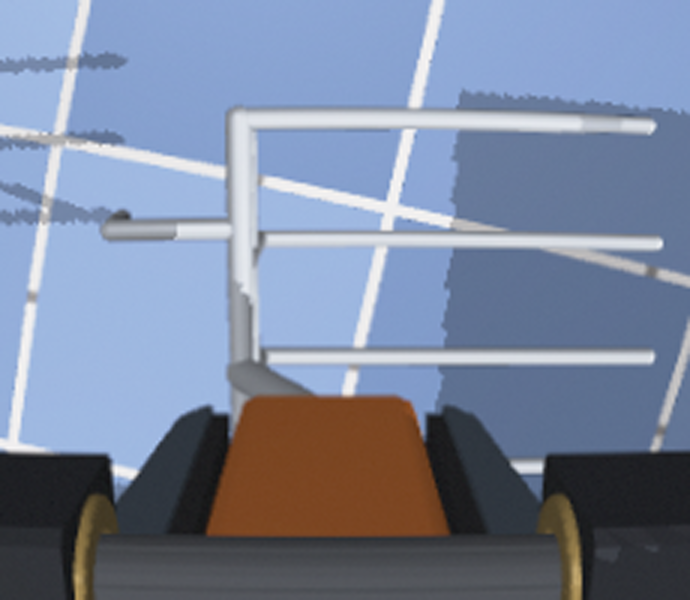

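View pics/scene2.png

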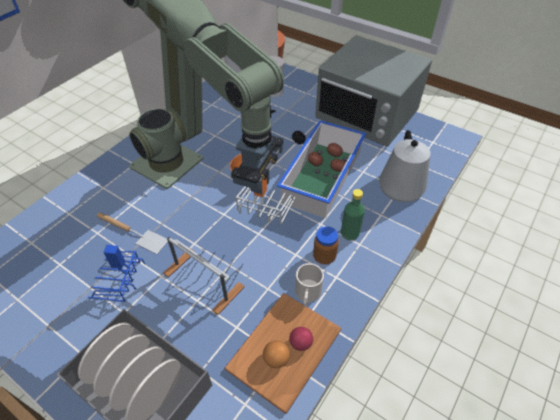

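```bash
cat > grasp.py <<'E'
from fit import *
from scipy.spatial.transform import Rotation as Ro
# scoop pose rel to TCP: world = TCP + Rz(yaw)Rx(tip)*X + off ; tool yaw 192 <-> scoop yaw = yaw-180
def scoopW(q,tcp,yawdeg,X):
    # q: dx,dy,dz (scoop axes), dyaw deg, tip deg about scoop x at grip point
    X=np.float64(X)-[0,20,111]
    X=Ro.from_euler("x",q[4],degrees=True).apply(X)+np.array(q[:3])
    return Ro.from_euler("z",yawdeg-180+q[3],degrees=True).apply(X)+tcp
E
python3 - <<'E'
from grasp import *
np.set_printoptions(precision=2,suppress=True)
s=env.state();tcp=s["ee_pos"];yaw=s["ee_rot"][2]
px=(np.float64([(653,126),(660,243),(652,357),(238,113),(105,230)])+.5)/3-.5+[170,90]
X=[(-70,116,2.5),(-35,120,2.5),(0,120,2.5),(-70,0,63),(-45,-36,59)]
f=lambda q:np.r_[(PW(scoopW(q,tcp,yaw,X))-px).ravel(),np.array(q)*[.1,.1,.1,.3,.3]]
r=least_squares(f,np.zeros(5));print(r.x);print(f(r.x)[:10].reshape(-1,2)); print(f(np.zeros(5))[:10].reshape(-1,2))
E
```

```text
[ 0.8  -1.47 -9.6  -0.16  1.46]
[[ 0.18  0.45]
 [ 0.21 -0.2 ]
 [ 0.21 -1.2 ]
 [ 1.42  2.22]
 [-2.   -1.54]]
[[ 1.23 -0.63]
 [ 1.38 -0.35]
 [ 1.38 -0.47]
 [ 0.13  1.25]
 [-5.64 -0.57]]
```

Run:
```python
from fit import *
np.set_printoptions(precision=1,suppress=True)
TUB=np.array([535.4,269.3]);a=np.radians(9.72)
def tubf(w): d=w[:,:2]-TUB; return np.c_[np.cos(a)*d[:,0]+np.sin(a)*d[:,1],-np.sin(a)*d[:,0]+np.cos(a)*d[:,1],w[:,2]]
t=un([(308,189),(206,270),(334,319)],80,140,4); s=un([(390,250),(374,174),(278,220)],260,115,5)
print("pot",tubf(np.array([tri(x,y) for x,y in zip(t,s)])), tubf(onplane("top",t,38)))
t=un([(383,171),(390,223),(398,273),(229,196),(253,346)],80,140,4); s=un([(377,307),(332,294),(288,281),(424,220),(300,185)],260,115,5)
print("peb",tubf(np.array([tri(x,y) for x,y in zip(t,s)])), tubf(onplane("top",t,22)))
# mat corners top: (157,175)? (184,388) +y end ; (622,95) 
t=un([(157,175),(184,388)],80,140,4)
for z in(8,14,20):print(z,tubf(onplane("top",t,z)))
s=un([(288,148),(160,355),(440,190)],260,115,5)
for z in(8,14,20):print(z,tubf(onplane("scene",s,z)))
w=np.r_[onplane("top",[(237.5,115),(290,125),(343,117)],0)];print(w)
```

```text
pot [[ 44.4  48.2  41.2]
 [  3.4 122.5  40.5]
 [-43.7  43.7  40.9]] [[ 45.7  49.4  38. ]
 [  3.8 123.2  38. ]
 [-43.2  44.4  38. ]]
peb [[ 51.9   1.2  27. ]
 [ 16.5   2.1  25. ]
 [-17.9   1.5  24.8]
 [ 52.3 104.7  27. ]
 [-49.2 103.4  25.1]] [[ 52.6   2.1  22. ]
 [ 16.8   2.5  22. ]
 [-17.6   2.   22. ]
 [ 54.  106.5  22. ]
 [-49.1 104.   22. ]]
8 [[ 80.3 157.2   8. ]
 [-66.9 157.6   8. ]]
14 [[ 78.8 155.2  14. ]
 [-67.7 155.6  14. ]]
20 [[ 77.3 153.2  20. ]
 [-68.5 153.5  20. ]]
8 [[-79.8 158.9   8. ]
 [-79.2 -92.6   8. ]
 [ 46.5 162.2   8. ]]
14 [[-77.5 152.3  14. ]
 [-77.  -98.   14. ]
 [ 48.1 155.6  14. ]]
20 [[ -75.3  145.7   20. ]
 [ -74.7 -103.3   20. ]
 [  49.7  149.    20. ]]
[[ 781.   117.2    0. ]
 [ 750.9  -29.     0. ]
 [ 772.6 -176.5    0. ]]
```

Run:
```python
from fit import *
go((552.8,167.8,250,189.72))
```

```text
t 4.4 pos [533.2 -98.1 263.1] rot [-179.85    0.27 -167.65] F [-0.3  1.1 -4.2] T [0.04 0.02 0.04] w 35.7
(552.8, 167.8, 250, 189.72) -> [-76.  255.6  13.1] spin 0.0459
```

>>> apply_moves([
  {"jaw": 1,"delta_pos": [-8,20,0],"spin": 0.0},
  {"jaw": 1,"delta_pos": [-22,65,0],"spin": 0.02},
  {"jaw": 1,"delta_pos": [-37,120,2],"spin": 0.03},
  {"jaw": 1,"delta_pos": [-52,175,6],"spin": 0.046},
  {"jaw": 1,"delta_pos": [-66,222,10],"spin": 0.046},
  {"jaw": 1,"delta_pos": [-74,248,13],"spin": 0.046},
  {"jaw": 1,"delta_pos": [-76,255.6,13],"spin": 0.046},
  {"jaw": 1,"delta_pos": [-76,255.6,13],"spin": 0.046},
])

```text
time_s: 5.4
ee_pos: [552.3, 167.3, 248.5]
ee_rot: [-179.8, 0.1, -170.3]
force: [-0.3, 0.1, -2.7]
gripper_width: 35.8
```

Run:
```python
from grasp import *
go((552.8,167.8,150,189.72),(552.8,167.8,137,189.72))
s=env.state();c=cams.calibration("wrist")
im=np.ascontiguousarray(cams.grab_frame("wrist")[:,:,::-1])
cv2.imwrite("pics/w3.png",im)
```

```text
t 5.4 pos [552.3 167.3 248.5] rot [-1.7980e+02  1.3000e-01 -1.7026e+02] F [-0.3  0.1 -2.7] T [-0.07 -0.02  0.06] w 35.8
(552.8, 167.8, 150, 189.72) -> [-0.6  0.4 98.5] spin 0.0004
(552.8, 167.8, 137, 189.72) -> [ -0.6   0.4 111.5] spin 0.0004
```

View pics/w3.png

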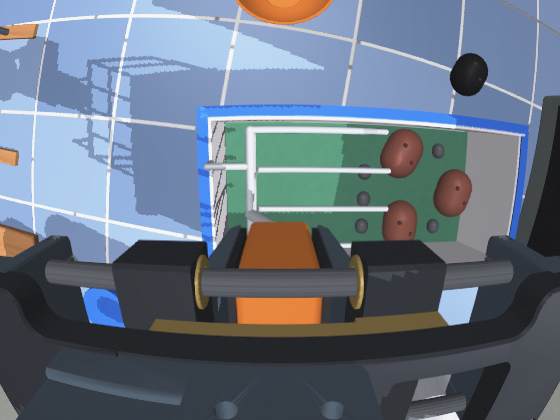

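```bash
cat >> grasp.py <<'E'
TUBP=[535.4,269.3,np.radians(9.72)]
SL=[[(x,0,2.5),(x,120 if abs(x)<70 else 116,2.5)] for x in(-70,-35,0,35,70)]+[[(-70,0,63),(70,0,63)]]+[[(x,0,60),(x,-33,60)] for x in(-45,45)]
def overlay(im,q=(0,0,0,0,0),tub=True,rack=None):
    s=env.state()
    for l in SL:
        cv2.polylines(im,[np.int32(PW(scoopW(q,s["ee_pos"],s["ee_rot"][2],np.linspace(*np.float64(l),12)))*8+4)],False,(0,255,0),1,shift=3)
    if tub:
        for w,a,b,z in((80,-173,186,95),(80,-173,160,17)):
            X=np.float64([(w,a,z),(w,b,z),(-w,b,z),(-w,a,z),(w,a,z)]);X=np.vstack([np.linspace(X[i],X[i+1],20) for i in range(4)])
            cv2.polylines(im,[np.int32(PW(T(TUBP,X))*8+4)],False,(0,0,255),1,shift=3)
E
python3 - <<'E'
from grasp import *
im=cv2.imread("pics/w3.png");overlay(im)
cv2.imwrite("pics/w3o.png",cv2.resize(im[95:265,190:540],None,fx=2.2,fy=2.2,interpolation=cv2.INTER_CUBIC))
E
```

```text
(no output)
```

View pics/w3o.png

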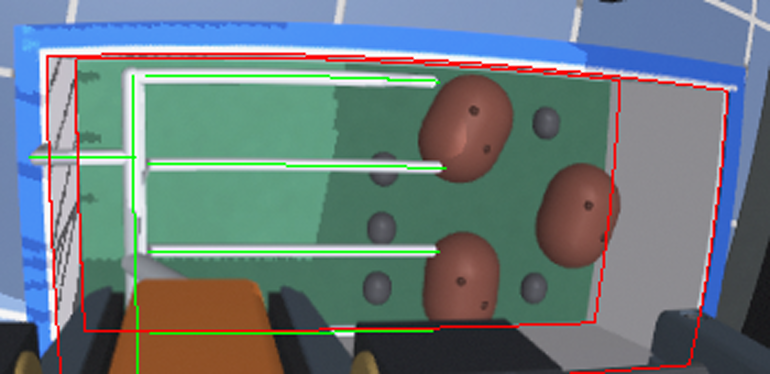

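>>> apply_moves([
  {"jaw": 1,"delta_pos": [0,0.5,15],"spin": 0},
  {"jaw": 1,"delta_pos": [0,0.5,40],"spin": 0},
  {"jaw": 1,"delta_pos": [0,0.5,65],"spin": 0},
  {"jaw": 1,"delta_pos": [0,0.5,90],"spin": 0},
  {"jaw": 1,"delta_pos": [0,0.5,106],"spin": 0},
  {"jaw": 1,"delta_pos": [0,0.5,113],"spin": 0},
  {"jaw": 1,"delta_pos": [0,0.5,114.5],"spin": 0},
  {"jaw": 1,"delta_pos": [0,0.5,114.5],"spin": 0},
])

```text
time_s: 6.45
ee_pos: [553.3, 167.0, 135.2]
ee_rot: [-179.8, 0.3, -170.3]
force: [-0.0, -0.1, -2.4]
gripper_width: 35.7
```

Run:
```python
from grasp import *
go((552.8,167.8,134,189.72))
im=np.ascontiguousarray(cams.grab_frame("wrist")[:,:,::-1])
overlay(im)
cv2.imwrite("pics/w4.png",cv2.resize(im[95:265,190:540],None,fx=2.2,fy=2.2,interpolation=cv2.INTER_CUBIC))
```

```text
t 6.45 pos [553.3 167.  135.2] rot [-179.81    0.27 -170.31] F [-0.  -0.1 -2.4] T [0.02 0.06 0.02] w 35.7
(552.8, 167.8, 134, 189.72) -> [0.4 0.8 1.2] spin -0.0006
```

View pics/w4.png

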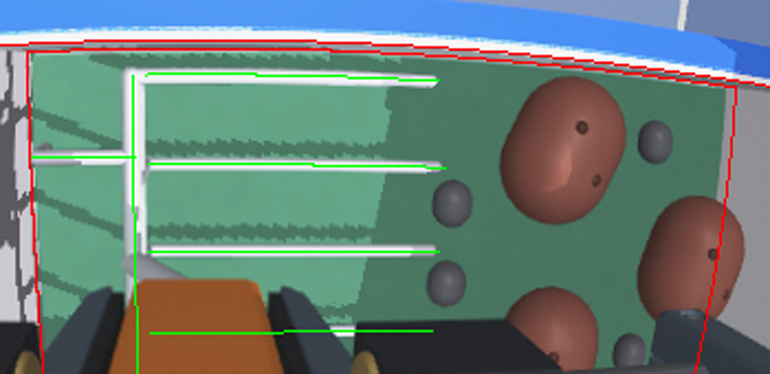

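>>> apply_moves([
  {"jaw": 1,"delta_pos": [0,0.5,1],"spin": 0},
  {"jaw": 1,"delta_pos": [0,0.5,2],"spin": 0},
  {"jaw": 1,"delta_pos": [0,0.5,3],"spin": 0},
  {"jaw": 1,"delta_pos": [0,0.5,3.5],"spin": 0},
  {"jaw": 1,"delta_pos": [0,0.5,4],"spin": 0},
  {"jaw": 1,"delta_pos": [0,0.5,4.5],"spin": 0},
  {"jaw": 1,"delta_pos": [0,0.5,5],"spin": 0},
  {"jaw": 1,"delta_pos": [0,0.5,5],"spin": 0},
])

```text
time_s: 7.5
ee_pos: [553.3, 167.6, 130.2]
ee_rot: [-179.8, 0.3, -170.3]
force: [0.2, -0.1, -3.8]
gripper_width: 35.7
```

>>> apply_moves([
  {"jaw": 1,"delta_pos": [0,0,0.5],"spin": 0},
  {"jaw": 1,"delta_pos": [0,0,1],"spin": 0},
  {"jaw": 1,"delta_pos": [0,0,1.5],"spin": 0},
  {"jaw": 1,"delta_pos": [0,0,2],"spin": 0},
  {"jaw": 1,"delta_pos": [0,0,2.5],"spin": 0},
  {"jaw": 1,"delta_pos": [0,0,2.5],"spin": 0},
  {"jaw": 1,"delta_pos": [0,0,2.5],"spin": 0},
  {"jaw": 1,"delta_pos": [0,0,2.5],"spin": 0},
])

```text
time_s: 8.5
ee_pos: [553.5, 167.5, 128.7]
ee_rot: [-179.8, 0.3, -170.3]
force: [-0.9, -0.4, 5.2]
gripper_width: 36.0
```

Contact felt: mat top is near 18 mm (TCP 128.7, +8 N). I'll push forward along the tub in stages.

>>> apply_moves([
  {"jaw": 1,"delta_pos": [0.5,3,-0.3],"spin": 0},
  {"jaw": 1,"delta_pos": [0.5,9,-0.3],"spin": 0},
  {"jaw": 1,"delta_pos": [0.5,17,-0.3],"spin": 0},
  {"jaw": 1,"delta_pos": [0.5,25,-0.3],"spin": 0},
  {"jaw": 1,"delta_pos": [0.5,33,-0.3],"spin": 0},
  {"jaw": 1,"delta_pos": [0.5,41,-0.3],"spin": 0},
  {"jaw": 1,"delta_pos": [0.5,48,-0.3],"spin": 0},
  {"jaw": 1,"delta_pos": [0.5,50,-0.3],"spin": 0},
])

```text
time_s: 9.5
ee_pos: [544.4, 217.3, 128.8]
ee_rot: [-179.8, 0.3, -170.3]
force: [0.0, -1.6, 0.8]
gripper_width: 36.3
```

```bash
cat >> grasp.py <<'E'
def tubpos():
    s=env.state();d=s["ee_pos"][:2]-TUBP[:2];a=TUBP[2]
    print("tub TCP x,y",(np.cos(a)*d[0]+np.sin(a)*d[1]).round(1),(-np.sin(a)*d[0]+np.cos(a)*d[1]).round(1),"tips at",(-np.sin(a)*d[0]+np.cos(a)*d[1]+100).round(1),"bottom z",(s["ee_pos"][2]-111).round(1))
E
cat > look.py <<'E'
import sys
from grasp import *
go();tubpos()
n=sys.argv[1]
im=np.ascontiguousarray(cams.grab_frame("wrist")[:,:,::-1])
w=cv2.resize(im[60:270,150:550],None,fx=2,fy=2,interpolation=cv2.INTER_CUBIC)
cv2.imwrite(f"pics/{n}.png",w)
E
python3 look.py w5
```

```text
t 9.5 pos [544.4 217.3 128.8] rot [-179.82    0.31 -170.27] F [ 0.  -1.6  0.8] T [-0.25  0.08  0.05] w 36.3
tub TCP x,y 0.1 -52.8 tips at 47.2 bottom z 17.8
```

View pics/w5.png

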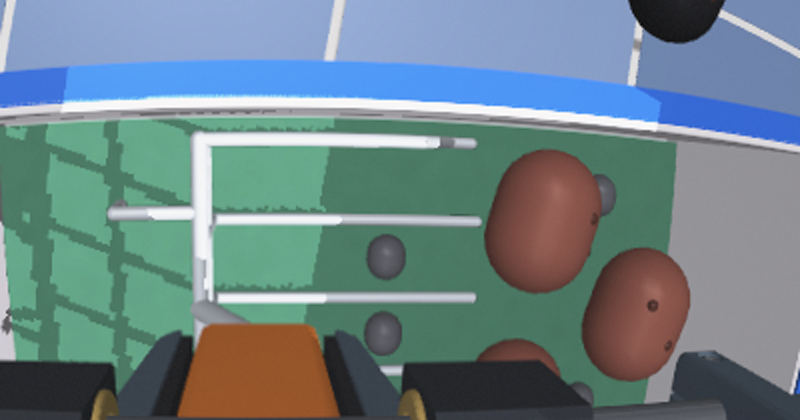

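>>> apply_moves([
  {"jaw": 1,"delta_pos": [0,4,0.2],"spin": 0},
  {"jaw": 1,"delta_pos": [0,11,0.2],"spin": 0},
  {"jaw": 1,"delta_pos": [0,19,0.2],"spin": 0},
  {"jaw": 1,"delta_pos": [0,27,0.2],"spin": 0},
  {"jaw": 1,"delta_pos": [0,35,0.2],"spin": 0},
  {"jaw": 1,"delta_pos": [0,43,0.2],"spin": 0},
  {"jaw": 1,"delta_pos": [0,51,0.2],"spin": 0},
  {"jaw": 1,"delta_pos": [0,57,0.2],"spin": 0},
])

```text
time_s: 10.55
ee_pos: [535.3, 273.7, 128.9]
ee_rot: [-179.8, 0.4, -170.3]
force: [1.9, -5.1, 4.2]
gripper_width: 35.7
```

```bash
python3 look.py w6
```

```text
t 10.55 pos [535.3 273.7 128.9] rot [-179.8     0.39 -170.27] F [ 1.9 -5.1  4.2] T [-0.79 -0.    0.13] w 35.7
tub TCP x,y 0.6 4.4 tips at 104.4 bottom z 17.9
```

View pics/w6.png

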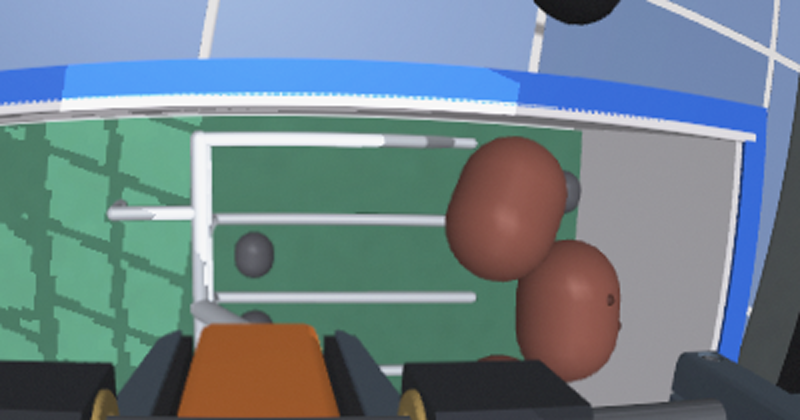

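>>> apply_moves([
  {"jaw": 1,"delta_pos": [0,3,0.1],"spin": 0},
  {"jaw": 1,"delta_pos": [0,7,0.1],"spin": 0},
  {"jaw": 1,"delta_pos": [0,11,0.1],"spin": 0},
  {"jaw": 1,"delta_pos": [0,15,0.1],"spin": 0},
  {"jaw": 1,"delta_pos": [0,19,0.1],"spin": 0},
  {"jaw": 1,"delta_pos": [0,23,0.1],"spin": 0},
  {"jaw": 1,"delta_pos": [0,27,0.1],"spin": 0},
  {"jaw": 1,"delta_pos": [0,30,0.1],"spin": 0},
])

```text
time_s: 11.6
ee_pos: [530.2, 302.9, 129.0]
ee_rot: [-179.7, 0.4, -170.2]
force: [2.1, -8.6, 7.8]
gripper_width: 35.5
```

```bash
python3 look.py w7
```

```text
t 11.6 pos [530.2 302.9 129. ] rot [-179.69    0.38 -170.21] F [ 2.1 -8.6  7.8] T [-1.82 -0.04  0.23] w 35.5
tub TCP x,y 0.6 34.0 tips at 134.0 bottom z 18.0
```

View pics/w7.png

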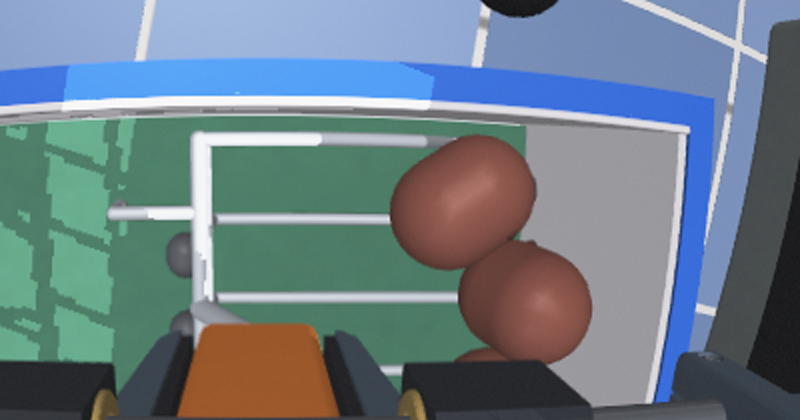

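>>> apply_moves([
  {"jaw": 1,"delta_pos": [0.3,2,0.1],"spin": 0},
  {"jaw": 1,"delta_pos": [0.3,5,0.1],"spin": 0},
  {"jaw": 1,"delta_pos": [0.3,8,0.1],"spin": 0},
  {"jaw": 1,"delta_pos": [0.3,11,0.1],"spin": 0},
  {"jaw": 1,"delta_pos": [0.3,13,0.1],"spin": 0},
  {"jaw": 1,"delta_pos": [0.3,15,0.1],"spin": 0},
  {"jaw": 1,"delta_pos": [0.3,17,0.1],"spin": 0},
  {"jaw": 1,"delta_pos": [0.3,17,0.1],"spin": 0},
])

```text
time_s: 12.65
ee_pos: [527.2, 319.3, 129.1]
ee_rot: [-179.6, 0.4, -170.2]
force: [3.0, -6.2, 6.9]
gripper_width: 35.7
```

```bash
python3 look.py w8
```

```text
t 12.65 pos [527.2 319.3 129.1] rot [-179.63    0.4  -170.2 ] F [ 3.  -6.2  6.9] T [-1.13  0.02  0.19] w 35.7
tub TCP x,y 0.4 50.6 tips at 150.6 bottom z 18.1
```

View pics/w8.png

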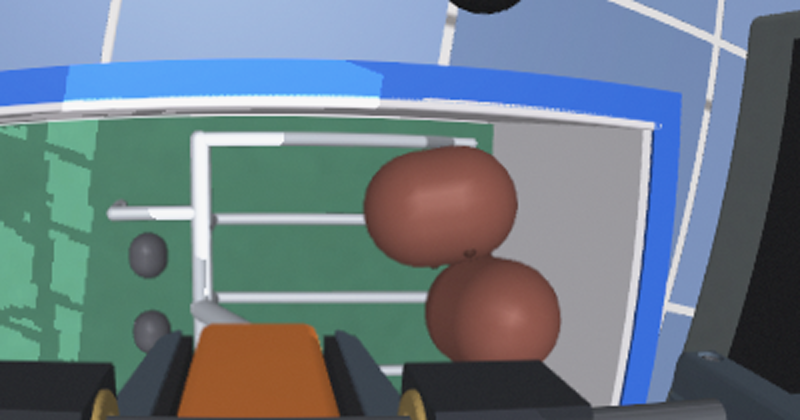

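>>> apply_moves([
  {"jaw": 1,"delta_pos": [0.3,2,0.1],"spin": 0},
  {"jaw": 1,"delta_pos": [0.3,4,0.1],"spin": 0},
  {"jaw": 1,"delta_pos": [0.3,6,0.1],"spin": 0},
  {"jaw": 1,"delta_pos": [0.3,7,0.1],"spin": 0},
  {"jaw": 1,"delta_pos": [0.3,7.5,0],"spin": 0},
  {"jaw": 1,"delta_pos": [0.3,8,-3],"spin": 0},
  {"jaw": 1,"delta_pos": [0.3,9.5,-8],"spin": 0},
  {"jaw": 1,"delta_pos": [0.3,10.5,-12],"spin": 0},
])

```text
time_s: 13.7
ee_pos: [524.3, 330.0, 140.3]
ee_rot: [-179.6, 0.3, -170.2]
force: [0.9, -0.7, -5.1]
gripper_width: 35.4
```

```bash
python3 look.py w9
python3 - <<'E'
from h import *
for n,b in(("scene",(250,110,390,220)),("top",(80,130,260,260))):
    im=cams.grab_frame(n)[:,:,::-1];cv2.imwrite(f"pics/{n}9.png",cv2.resize(im[b[1]:b[3],b[0]:b[2]],None,fx=4,fy=4,interpolation=cv2.INTER_CUBIC))
E
```

```text
t 13.7 pos [524.3 330.  140.3] rot [-179.64    0.29 -170.2 ] F [ 0.9 -0.7 -5.1] T [-0.42 -0.16 -0.  ] w 35.4
tub TCP x,y -0.7 61.7 tips at 161.7 bottom z 29.3
```

View pics/w9.png

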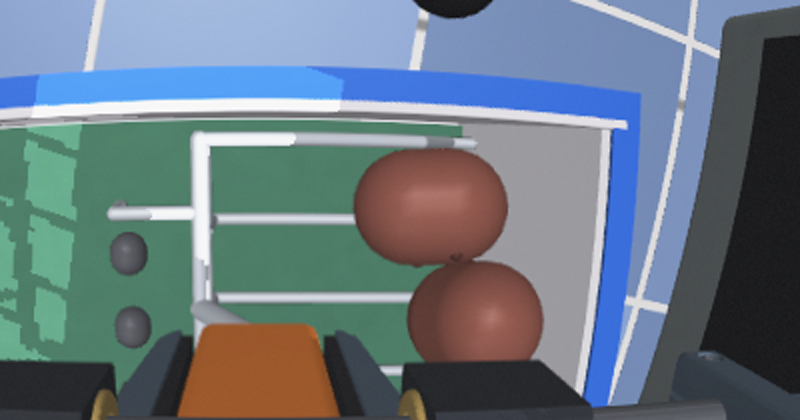

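View pics/scene9.png

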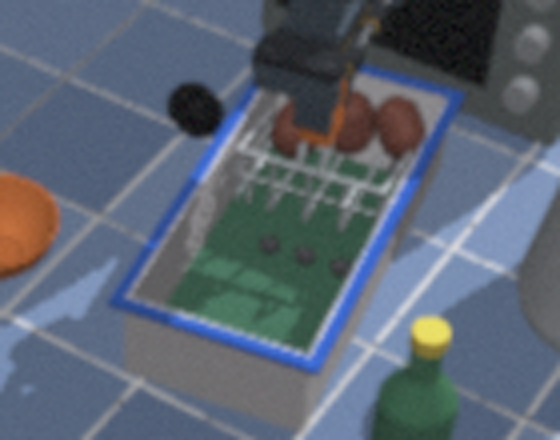

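View pics/top9.png

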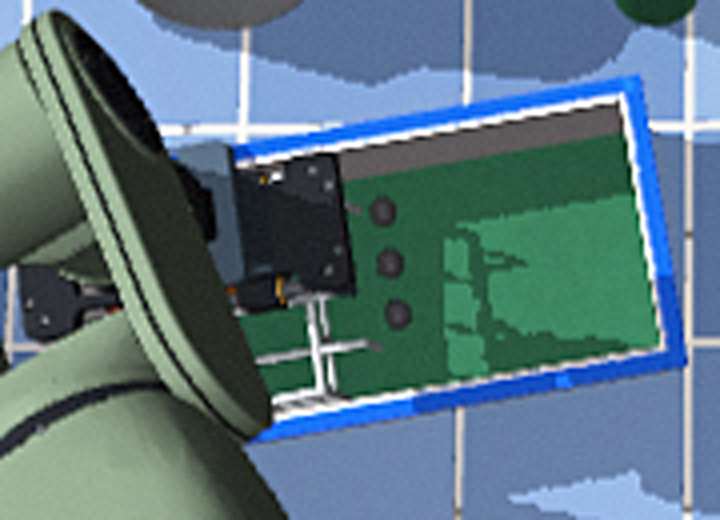

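All three potatoes are in the scoop against the end wall, and three pebbles lie clear behind it. I'll lift a bit more along the wall.

>>> apply_moves([
  {"jaw": 1,"delta_pos": [0,0.5,-2],"spin": 0},
  {"jaw": 1,"delta_pos": [0,1.3,-5],"spin": 0},
  {"jaw": 1,"delta_pos": [0,2,-8],"spin": 0},
  {"jaw": 1,"delta_pos": [0,3,-11],"spin": 0},
  {"jaw": 1,"delta_pos": [0,4,-14],"spin": 0},
  {"jaw": 1,"delta_pos": [0,4.5,-17],"spin": 0},
  {"jaw": 1,"delta_pos": [0,5,-19],"spin": 0},
  {"jaw": 1,"delta_pos": [0,5,-20],"spin": 0},
])

```text
time_s: 14.85
ee_pos: [523.8, 335.5, 161.2]
ee_rot: [-179.7, 0.4, -170.2]
force: [0.0, -1.0, -5.6]
gripper_width: 35.6
```

```bash
python3 look.py w10
python3 - <<'E'
from h import *
for n,b in(("scene",(290,100,390,190)),):
    im=cams.grab_frame(n)[:,:,::-1];cv2.imwrite(f"pics/{n}10.png",cv2.resize(im[b[1]:b[3],b[0]:b[2]],None,fx=6,fy=6,interpolation=cv2.INTER_CUBIC))
E
```

```text
t 14.85 pos [523.8 335.5 161.2] rot [-179.71    0.41 -170.19] F [ 0.  -1.  -5.6] T [-0.4   0.01 -0.07] w 35.6
tub TCP x,y -0.2 67.2 tips at 167.2 bottom z 50.2
```

View pics/w10.png

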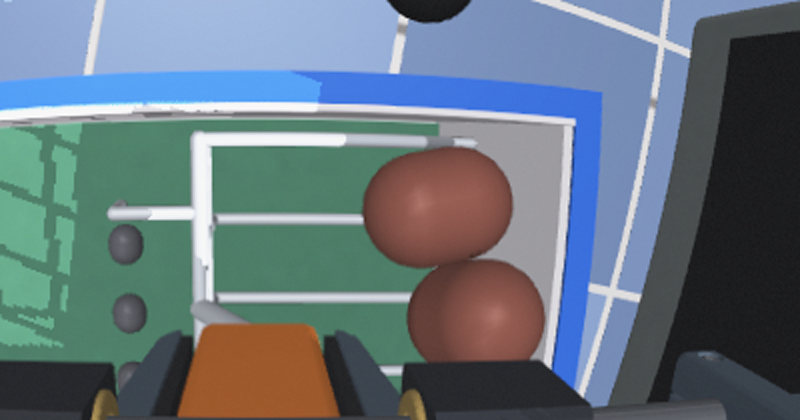

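View pics/scene10.png

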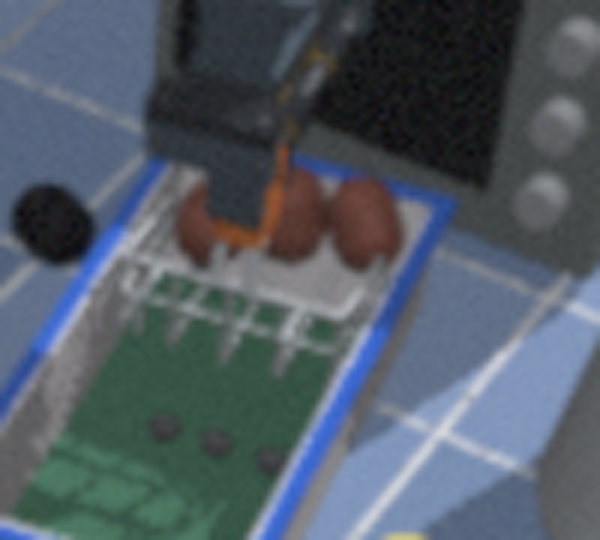

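>>> apply_moves([
  {"jaw": 1,"delta_pos": [0,-0.5,0],"spin": 0},
  {"jaw": 1,"delta_pos": [0,-2,0],"spin": 0},
  {"jaw": 1,"delta_pos": [0,-4.5,0],"spin": 0},
  {"jaw": 1,"delta_pos": [0,-8,0],"spin": 0},
  {"jaw": 1,"delta_pos": [0,-11.5,0],"spin": 0},
  {"jaw": 1,"delta_pos": [0,-14,0],"spin": 0},
  {"jaw": 1,"delta_pos": [0,-15.5,0],"spin": 0},
  {"jaw": 1,"delta_pos": [0,-16,0],"spin": 0},
])

```text
time_s: 15.95
ee_pos: [527.0, 319.9, 161.4]
ee_rot: [-179.7, 0.5, -170.2]
force: [0.5, -1.6, -4.9]
gripper_width: 35.9
```

```bash
python3 look.py w11
```

```text
t 15.95 pos [527.  319.9 161.4] rot [-179.74    0.47 -170.21] F [ 0.5 -1.6 -4.9] T [-0.19 -0.06 -0.06] w 35.9
tub TCP x,y 0.2 51.2 tips at 151.2 bottom z 50.4
```

View pics/w11.png

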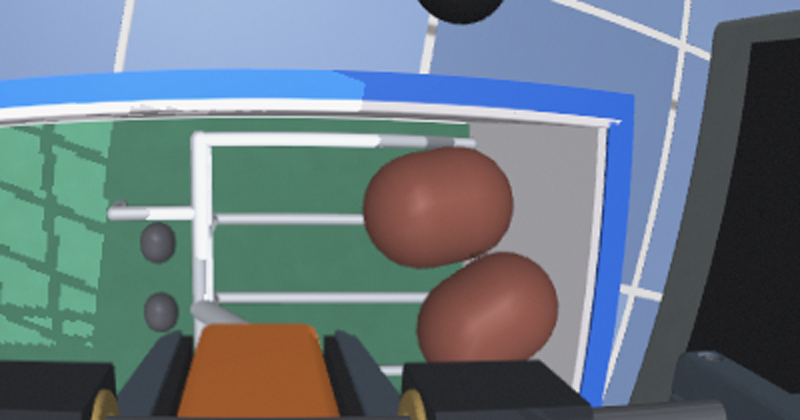

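>>> apply_moves([
  {"jaw": 1,"delta_pos": [0,-1,0],"spin": 0},
  {"jaw": 1,"delta_pos": [0,-4,0],"spin": 0},
  {"jaw": 1,"delta_pos": [0,-9,0],"spin": 0},
  {"jaw": 1,"delta_pos": [0,-15,0],"spin": 0},
  {"jaw": 1,"delta_pos": [0,-22,0],"spin": 0},
  {"jaw": 1,"delta_pos": [0,-29,0],"spin": 0},
  {"jaw": 1,"delta_pos": [0,-34,0],"spin": 0},
  {"jaw": 1,"delta_pos": [0,-37,0],"spin": 0},
])

```text
time_s: 17.0
ee_pos: [533.5, 283.6, 161.9]
ee_rot: [-179.8, 0.5, -170.2]
force: [0.3, -0.6, -3.3]
gripper_width: 35.8
```

>>> apply_moves([
  {"jaw": 1,"delta_pos": [0,-3,0],"spin": 0},
  {"jaw": 1,"delta_pos": [0,-8,0],"spin": 0},
  {"jaw": 1,"delta_pos": [0,-14,0],"spin": 0},
  {"jaw": 1,"delta_pos": [0,-21,0],"spin": 0},
  {"jaw": 1,"delta_pos": [0,-28,0],"spin": 0},
  {"jaw": 1,"delta_pos": [0,-34,0],"spin": 0},
  {"jaw": 1,"delta_pos": [0,-38,0],"spin": 0},
  {"jaw": 1,"delta_pos": [0,-40,0],"spin": 0},
])

```text
time_s: 18.0
ee_pos: [540.4, 243.9, 162.1]
ee_rot: [-179.8, 0.5, -170.3]
force: [-0.2, 0.8, -3.3]
gripper_width: 36.0
```

```bash
python3 look.py w12
```

```text
t 18.0 pos [540.4 243.9 162.1] rot [-179.81    0.52 -170.25] F [-0.2  0.8 -3.3] T [-0.05  0.01  0.01] w 36.0
tub TCP x,y 0.6 -25.9 tips at 74.1 bottom z 51.1
```

View pics/w12.png

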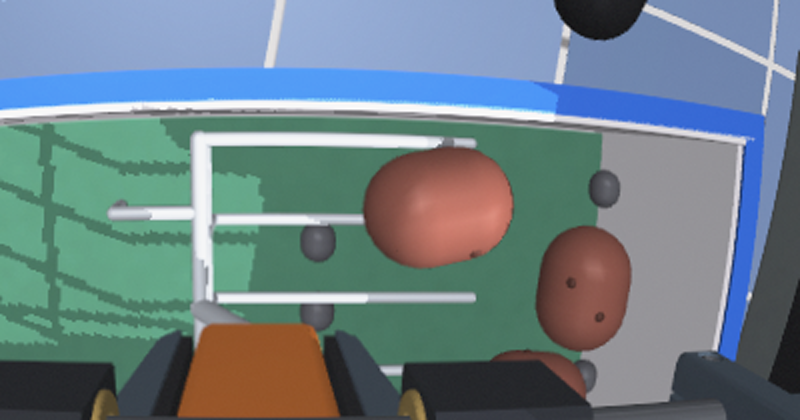

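Two potatoes rolled off the tips back into the tub (at (585,287) and (540,370)), and one stayed in the scoop. I'll raise it, pull back gently, then jerk forward so that potato slides to the back of the scoop before I collect the other two.

>>> apply_moves([
  {"jaw": 1,"delta_pos": [0,-2,-3],"spin": 0},
  {"jaw": 1,"delta_pos": [0,-7,-7],"spin": 0},
  {"jaw": 1,"delta_pos": [0,-15,-12],"spin": 0},
  {"jaw": 1,"delta_pos": [0,-25,-17],"spin": 0},
  {"jaw": 1,"delta_pos": [0,-35,-22],"spin": 0},
  {"jaw": 1,"delta_pos": [0,-44,-26],"spin": 0},
  {"jaw": 1,"delta_pos": [0,-51,-29],"spin": 0},
  {"jaw": 1,"delta_pos": [0,-54,-30],"spin": 0},
])

```text
time_s: 19.05
ee_pos: [549.4, 190.1, 192.5]
ee_rot: [-179.8, 0.5, -170.3]
force: [-1.0, 0.6, -4.4]
gripper_width: 36.0
```

>>> apply_moves([
  {"jaw": 1,"delta_pos": [0,0,0],"spin": 0},
  {"jaw": 1,"delta_pos": [0,25,0],"spin": 0},
  {"jaw": 1,"delta_pos": [0,62,0],"spin": 0},
  {"jaw": 1,"delta_pos": [0,90,0],"spin": 0},
  {"jaw": 1,"delta_pos": [0,111,0],"spin": 0},
  {"jaw": 1,"delta_pos": [0,125,0],"spin": 0},
  {"jaw": 1,"delta_pos": [0,133,0],"spin": 0},
  {"jaw": 1,"delta_pos": [0,136,0],"spin": 0},
])

```text
time_s: 20.05
ee_pos: [526.5, 324.1, 192.0]
ee_rot: [-179.8, 0.5, -170.3]
force: [-0.4, -0.1, -4.2]
gripper_width: 36.1
```

```bash
python3 look.py w13
```

```text
t 20.05 pos [526.5 324.1 192. ] rot [-179.78    0.53 -170.28] F [-0.4 -0.1 -4.2] T [ 0.   -0.04 -0.02] w 36.1
tub TCP x,y 0.5 55.6 tips at 155.6 bottom z 81.0
```

View pics/w13.png

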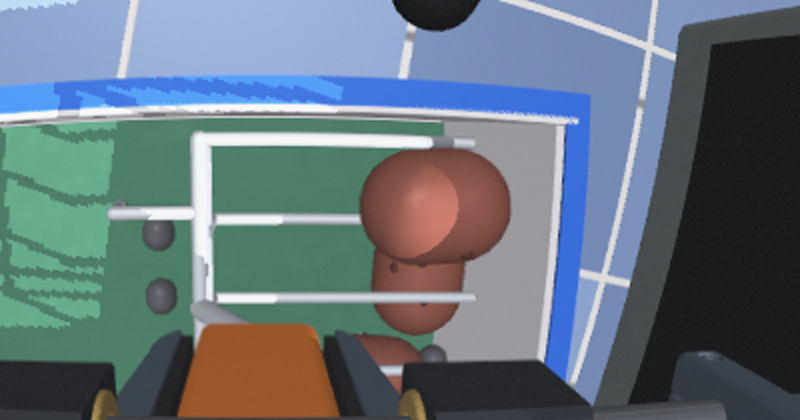

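>>> apply_moves([
  {"jaw": 1,"delta_pos": [0,-5,0],"spin": 0},
  {"jaw": 1,"delta_pos": [0,-18,0],"spin": 0},
  {"jaw": 1,"delta_pos": [0,-39,0],"spin": 0},
  {"jaw": 1,"delta_pos": [0,-66,0],"spin": 0},
  {"jaw": 1,"delta_pos": [0,-95,0],"spin": 0},
  {"jaw": 1,"delta_pos": [0,-122,0],"spin": 0},
  {"jaw": 1,"delta_pos": [0,-142,0],"spin": 0},
  {"jaw": 1,"delta_pos": [0,-150,0],"spin": 0},
])

```text
time_s: 21.1
ee_pos: [552.0, 174.7, 192.6]
ee_rot: [-179.8, 0.5, -170.4]
force: [1.4, 0.0, -3.4]
gripper_width: 35.9
```

>>> apply_moves([
  {"jaw": 1,"delta_pos": [0,0,0],"spin": 0},
  {"jaw": 1,"delta_pos": [0,55,0],"spin": 0},
  {"jaw": 1,"delta_pos": [0,95,0],"spin": 0},
  {"jaw": 1,"delta_pos": [0,123,0],"spin": 0},
  {"jaw": 1,"delta_pos": [0,141,0],"spin": 0},
  {"jaw": 1,"delta_pos": [0,150,0],"spin": 0},
  {"jaw": 1,"delta_pos": [0,154,0],"spin": 0},
  {"jaw": 1,"delta_pos": [0,155,0],"spin": 0},
])

```text
time_s: 22.1
ee_pos: [526.3, 327.0, 192.1]
ee_rot: [-179.8, 0.5, -170.4]
force: [0.0, 0.5, -3.8]
gripper_width: 35.8
```

```bash
python3 look.py w14
```

```text
t 22.1 pos [526.3 327.  192.1] rot [-179.78    0.54 -170.43] F [ 0.   0.5 -3.8] T [-0.01 -0.03 -0.01] w 35.8
tub TCP x,y 0.8 58.4 tips at 158.4 bottom z 81.1
```

View pics/w14.png

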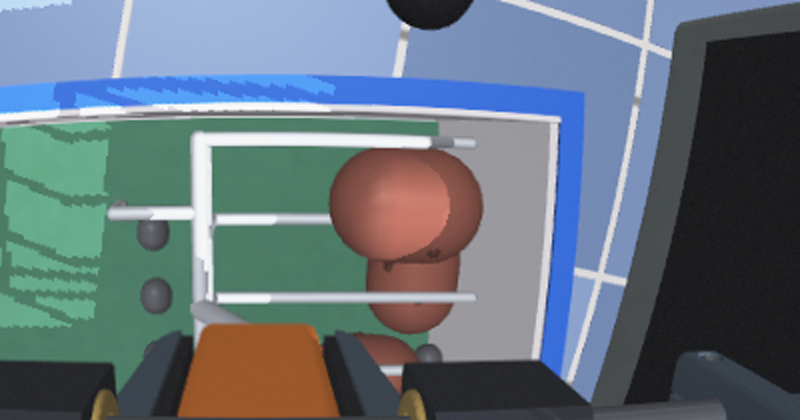

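The jerk moved the potato about 11 mm back (centre about y=77). I'll back off, lower again behind the other two, and rescoop.

>>> apply_moves([
  {"jaw": 1,"delta_pos": [0.5,-3,0],"spin": 0},
  {"jaw": 1,"delta_pos": [0.5,-11,0],"spin": 0},
  {"jaw": 1,"delta_pos": [0.5,-23,0],"spin": 0},
  {"jaw": 1,"delta_pos": [0.5,-38,4],"spin": 0},
  {"jaw": 1,"delta_pos": [0.5,-53,13],"spin": 0},
  {"jaw": 1,"delta_pos": [0.5,-66,24],"spin": 0},
  {"jaw": 1,"delta_pos": [0.5,-75,36],"spin": 0},
  {"jaw": 1,"delta_pos": [0.5,-80,46],"spin": -0.004},
])

```text
time_s: 23.15
ee_pos: [539.4, 247.2, 145.2]
ee_rot: [-179.8, 0.5, -170.2]
force: [-0.4, 1.2, -3.9]
gripper_width: 35.8
```

```bash
python3 look.py w15
```

```text
t 23.15 pos [539.4 247.2 145.2] rot [-179.78    0.48 -170.23] F [-0.4  1.2 -3.9] T [-0.01 -0.04 -0.03] w 35.8
tub TCP x,y 0.2 -22.4 tips at 77.6 bottom z 34.2
```

View pics/w15.png

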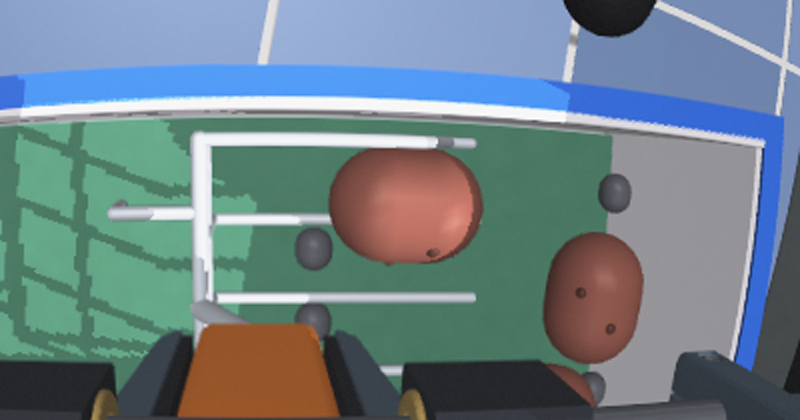

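>>> apply_moves([
  {"jaw": 1,"delta_pos": [0,0,4],"spin": 0},
  {"jaw": 1,"delta_pos": [0,0,8],"spin": 0},
  {"jaw": 1,"delta_pos": [0,0,12],"spin": 0},
  {"jaw": 1,"delta_pos": [0,0,15],"spin": 0},
  {"jaw": 1,"delta_pos": [0,0,16.5],"spin": 0},
  {"jaw": 1,"delta_pos": [0,3,16.7],"spin": 0},
  {"jaw": 1,"delta_pos": [0,9,16.7],"spin": 0},
  {"jaw": 1,"delta_pos": [0,16,16.7],"spin": 0},
])

```text
time_s: 24.2
ee_pos: [538.0, 261.3, 129.4]
ee_rot: [-179.6, 0.6, -170.2]
force: [3.4, -5.6, 5.3]
gripper_width: 35.9
```

>>> apply_moves([
  {"jaw": 1,"delta_pos": [0,4,0],"spin": 0},
  {"jaw": 1,"delta_pos": [0,10,0],"spin": 0},
  {"jaw": 1,"delta_pos": [0,16,0],"spin": 0},
  {"jaw": 1,"delta_pos": [0,22,0],"spin": 0},
  {"jaw": 1,"delta_pos": [0,28,0],"spin": 0},
  {"jaw": 1,"delta_pos": [0,34,0],"spin": 0},
  {"jaw": 1,"delta_pos": [0,40,0],"spin": 0},
  {"jaw": 1,"delta_pos": [0,44,0],"spin": 0},
])

```text
time_s: 25.2
ee_pos: [531.0, 304.1, 129.7]
ee_rot: [-179.5, 0.7, -170.1]
force: [2.9, -6.3, 4.8]
gripper_width: 35.6
```

```bash
python3 look.py w16
```

```text
t 25.2 pos [531.  304.1 129.7] rot [-179.48    0.67 -170.11] F [ 2.9 -6.3  4.8] T [-1.22 -0.03  0.23] w 35.6
tub TCP x,y 1.5 35.1 tips at 135.1 bottom z 18.7
```

View pics/w16.png

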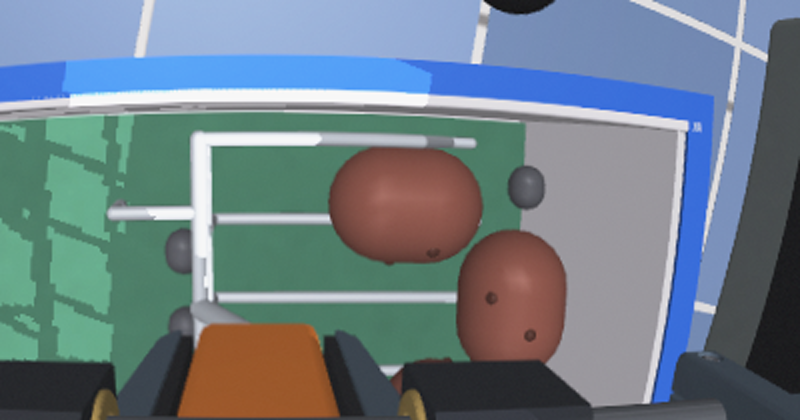

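>>> apply_moves([
  {"jaw": 1,"delta_pos": [0.7,3,0.3],"spin": 0},
  {"jaw": 1,"delta_pos": [0.7,7,0.3],"spin": 0},
  {"jaw": 1,"delta_pos": [0.7,11,0.3],"spin": 0},
  {"jaw": 1,"delta_pos": [0.7,14,0.3],"spin": 0},
  {"jaw": 1,"delta_pos": [0.7,17,0.3],"spin": 0},
  {"jaw": 1,"delta_pos": [0.7,20,0.3],"spin": 0},
  {"jaw": 1,"delta_pos": [0.7,22,0.3],"spin": 0},
  {"jaw": 1,"delta_pos": [0.7,23,0.3],"spin": 0},
])

```text
time_s: 26.25
ee_pos: [526.9, 326.8, 129.8]
ee_rot: [-179.5, 0.7, -170.1]
force: [2.4, -5.2, 5.7]
gripper_width: 35.7
```

```bash
python3 look.py w17
```

```text
t 26.25 pos [526.9 326.8 129.8] rot [-179.46    0.75 -170.09] F [ 2.4 -5.2  5.7] T [-1.13 -0.03  0.17] w 35.7
tub TCP x,y 1.3 58.1 tips at 158.1 bottom z 18.8
```

View pics/w17.png

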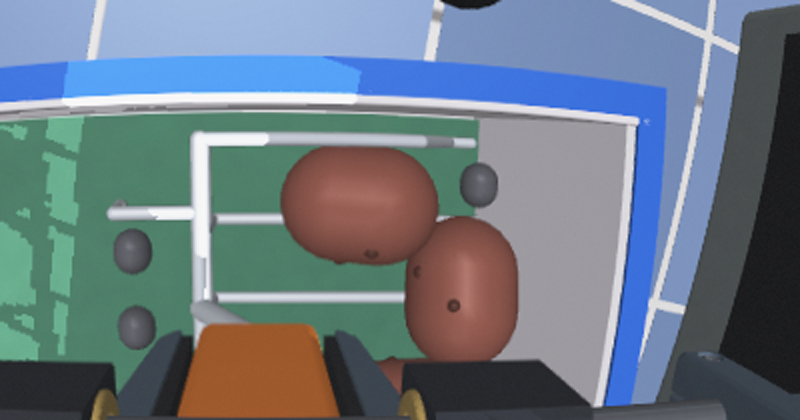

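>>> apply_moves([
  {"jaw": 1,"delta_pos": [0.8,1.5,0],"spin": 0},
  {"jaw": 1,"delta_pos": [0.8,2,-2],"spin": 0},
  {"jaw": 1,"delta_pos": [0.8,3,-6],"spin": 0},
  {"jaw": 1,"delta_pos": [0.8,4,-11],"spin": 0},
  {"jaw": 1,"delta_pos": [0.8,6,-16],"spin": 0},
  {"jaw": 1,"delta_pos": [0.8,7.5,-21],"spin": 0},
  {"jaw": 1,"delta_pos": [0.8,9,-26],"spin": 0},
  {"jaw": 1,"delta_pos": [0.8,10,-29],"spin": 0},
])

```text
time_s: 27.3
ee_pos: [524.0, 337.0, 159.1]
ee_rot: [-179.5, 0.8, -170.1]
force: [-0.1, -0.5, -4.2]
gripper_width: 35.7
```

```bash
python3 look.py w18
python3 - <<'E'
from h import *
for n,b in(("scene",(290,100,390,190)),):
    im=cams.grab_frame(n)[:,:,::-1];cv2.imwrite(f"pics/{n}18.png",cv2.resize(im[b[1]:b[3],b[0]:b[2]],None,fx=6,fy=6,interpolation=cv2.INTER_CUBIC))
E
```

```text
t 27.3 pos [524.  337.  159.1] rot [-179.48    0.77 -170.09] F [-0.1 -0.5 -4.2] T [-0.25 -0.01 -0.01] w 35.7
tub TCP x,y 0.2 68.6 tips at 168.6 bottom z 48.1
```

View pics/w18.png

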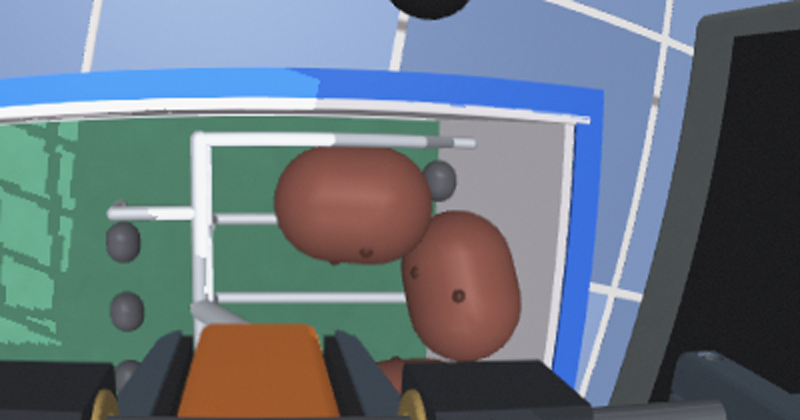

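View pics/scene18.png

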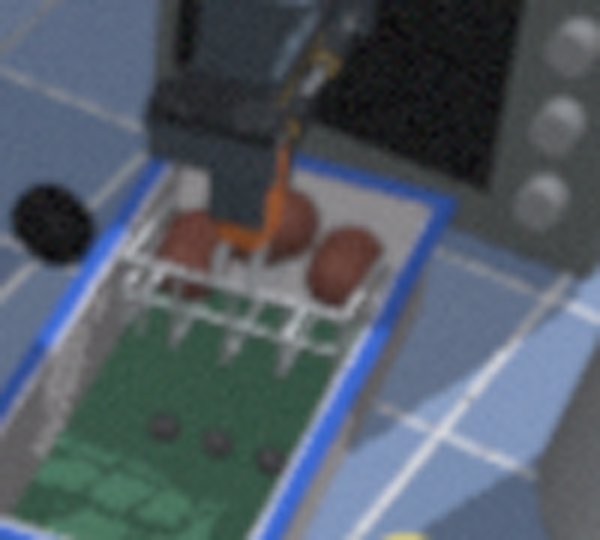

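>>> apply_moves([
  {"jaw": 1,"delta_pos": [0,1,-3],"spin": 0},
  {"jaw": 1,"delta_pos": [0,2,-8],"spin": 0},
  {"jaw": 1,"delta_pos": [0,3,-14],"spin": 0},
  {"jaw": 1,"delta_pos": [0,4,-20],"spin": 0},
  {"jaw": 1,"delta_pos": [0,5,-26],"spin": 0},
  {"jaw": 1,"delta_pos": [0,5,-31],"spin": 0},
  {"jaw": 1,"delta_pos": [0,5,-34],"spin": 0},
  {"jaw": 1,"delta_pos": [0,4.5,-35],"spin": 0},
])

```text
time_s: 28.4
ee_pos: [522.8, 341.8, 194.3]
ee_rot: [-179.5, 0.8, -170.1]
force: [0.5, 0.3, -5.1]
gripper_width: 36.0
```

>>> apply_moves([
  {"jaw": 1,"delta_pos": [0,-0.5,0],"spin": 0},
  {"jaw": 1,"delta_pos": [0,-1.5,0],"spin": 0},
  {"jaw": 1,"delta_pos": [0,-3,0],"spin": 0},
  {"jaw": 1,"delta_pos": [0,-5,0],"spin": 0},
  {"jaw": 1,"delta_pos": [0,-7.5,0],"spin": 0},
  {"jaw": 1,"delta_pos": [0,-10.5,0],"spin": 0},
  {"jaw": 1,"delta_pos": [0,-14,0],"spin": 0},
  {"jaw": 1,"delta_pos": [0,-18,0],"spin": 0},
])

```text
time_s: 29.4
ee_pos: [525.9, 323.8, 194.5]
ee_rot: [-179.5, 0.8, -170.1]
force: [-0.4, 0.5, -5.0]
gripper_width: 35.9
```

```bash
python3 look.py w19
```

```text
t 29.4 pos [525.9 323.8 194.5] rot [-179.51    0.8  -170.09] F [-0.4  0.5 -5. ] T [-0.15 -0.03  0.03] w 35.9
tub TCP x,y -0.1 55.3 tips at 155.3 bottom z 83.5
```

View pics/w19.png

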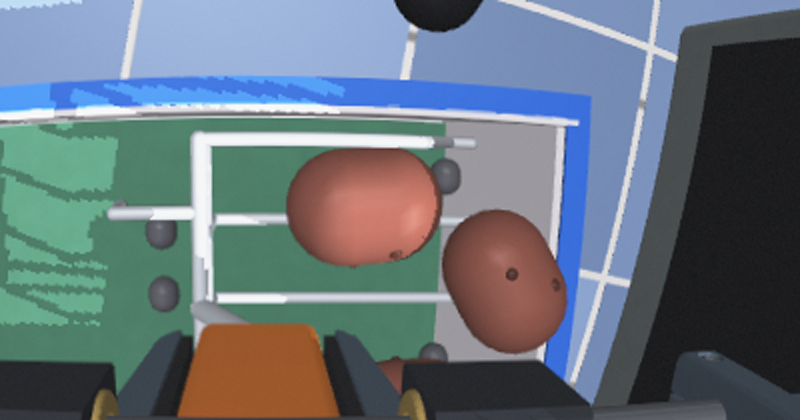

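The middle potato rolled forward to the tips (505,280). I'll lower again behind the wall so it cannot escape.

>>> apply_moves([
  {"jaw": 1,"delta_pos": [0,0.5,2],"spin": 0},
  {"jaw": 1,"delta_pos": [0,1.5,7],"spin": 0},
  {"jaw": 1,"delta_pos": [0,3,14],"spin": 0},
  {"jaw": 1,"delta_pos": [0,4,22],"spin": 0},
  {"jaw": 1,"delta_pos": [0,4,30],"spin": 0},
  {"jaw": 1,"delta_pos": [0,4,37],"spin": 0},
  {"jaw": 1,"delta_pos": [0,4.5,42],"spin": 0},
  {"jaw": 1,"delta_pos": [0,6,44],"spin": 0},
])

```text
time_s: 30.45
ee_pos: [525.5, 328.6, 150.0]
ee_rot: [-179.4, 0.8, -170.1]
force: [-0.4, -1.3, -5.7]
gripper_width: 36.1
```

```bash
python3 look.py w20
```

```text
t 30.45 pos [525.5 328.6 150. ] rot [-179.44    0.76 -170.12] F [-0.4 -1.3 -5.7] T [-0.37  0.03  0.07] w 36.1
tub TCP x,y 0.3 60.1 tips at 160.1 bottom z 39.0
```

View pics/w20.png

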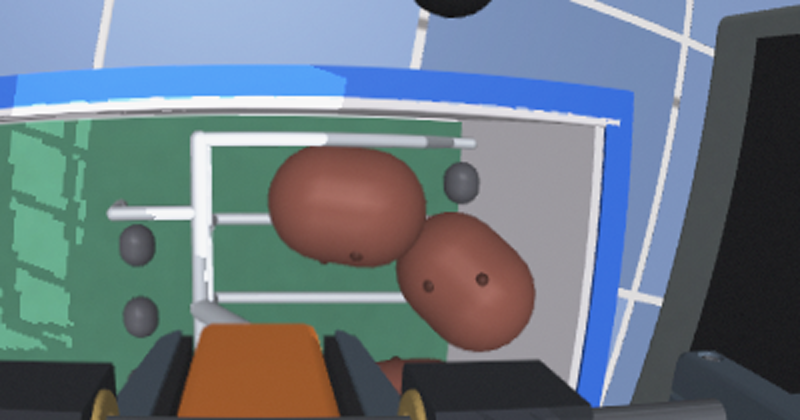

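The wall pushed it back in. I'll set the scoop down and press it flat on the mat to remove the 0.5° mouth-down tilt that has crept into the tool, then lift again.

>>> apply_moves([
  {"jaw": 1,"delta_pos": [0,-0.5,4],"spin": 0},
  {"jaw": 1,"delta_pos": [0,-1,10],"spin": 0},
  {"jaw": 1,"delta_pos": [0,-2,16],"spin": 0},
  {"jaw": 1,"delta_pos": [0,-2.5,20],"spin": 0},
  {"jaw": 1,"delta_pos": [0,-3,23],"spin": 0},
  {"jaw": 1,"delta_pos": [0,-3.5,25],"spin": 0},
  {"jaw": 1,"delta_pos": [0,-4,26],"spin": 0},
  {"jaw": 1,"delta_pos": [0,-4,26],"spin": 0},
])

```text
time_s: 31.5
ee_pos: [527.8, 325.9, 128.7]
ee_rot: [-179.7, 1.1, -170.1]
force: [-1.7, -4.0, 15.5]
gripper_width: 36.1
```

```bash
python3 look.py w21
```

```text
t 31.5 pos [527.8 325.9 128.7] rot [-179.68    1.06 -170.14] F [-1.7 -4.  15.5] T [0.38 1.5  0.34] w 36.1
tub TCP x,y 2.1 57.0 tips at 157.0 bottom z 17.7
```

View pics/w21.png

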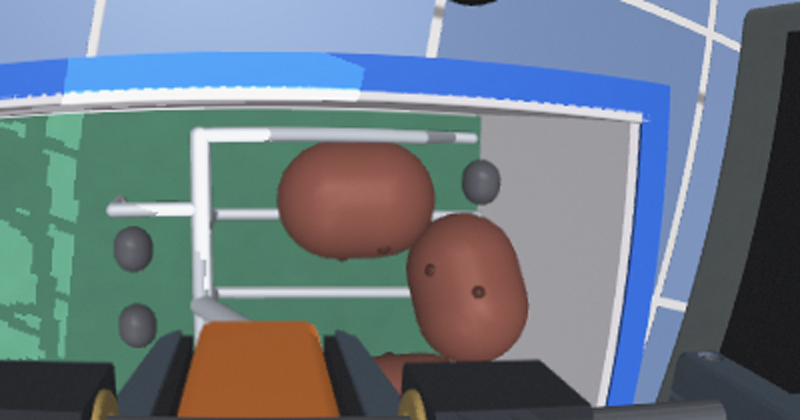

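>>> apply_moves([
  {"jaw": 1,"delta_pos": [1.5,0.5,-1.5],"spin": 0},
  {"jaw": 1,"delta_pos": [2,1.5,-3.5],"spin": 0},
  {"jaw": 1,"delta_pos": [2,3,-7],"spin": 0},
  {"jaw": 1,"delta_pos": [2,5,-12],"spin": 0},
  {"jaw": 1,"delta_pos": [2,7,-17],"spin": 0},
  {"jaw": 1,"delta_pos": [2,9,-22],"spin": 0},
  {"jaw": 1,"delta_pos": [2,10.5,-27],"spin": 0},
  {"jaw": 1,"delta_pos": [2,11.5,-31],"spin": 0},
])

```text
time_s: 32.55
ee_pos: [523.4, 337.3, 160.1]
ee_rot: [-179.7, 1.1, -170.1]
force: [-0.0, -0.8, -4.4]
gripper_width: 36.0
```

```bash
python3 look.py w22
```

```text
t 32.55 pos [523.4 337.3 160.1] rot [-179.7     1.08 -170.13] F [-0.  -0.8 -4.4] T [-0.2  -0.03  0.  ] w 36.0
tub TCP x,y -0.4 69.0 tips at 169.0 bottom z 49.1
```

View pics/w22.png

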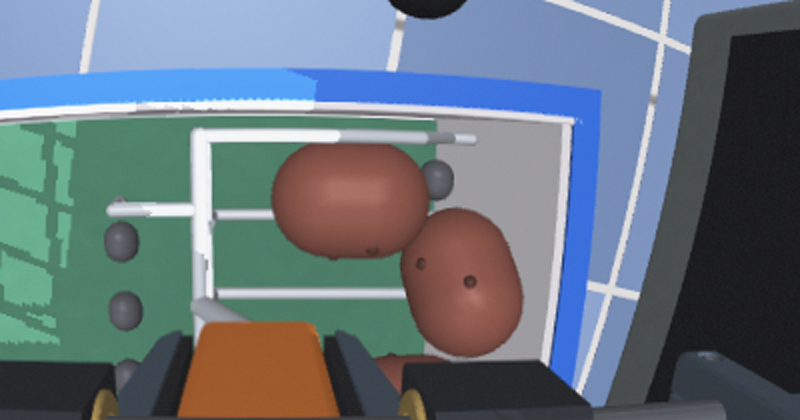

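>>> apply_moves([
  {"jaw": 1,"delta_pos": [0,0,-1],"spin": 0},
  {"jaw": 1,"delta_pos": [0,0.1,-4],"spin": 0},
  {"jaw": 1,"delta_pos": [0,0.2,-8.5],"spin": 0},
  {"jaw": 1,"delta_pos": [0,0.3,-14],"spin": 0},
  {"jaw": 1,"delta_pos": [0,0.4,-20],"spin": 0},
  {"jaw": 1,"delta_pos": [0,0.5,-26],"spin": 0},
  {"jaw": 1,"delta_pos": [0,0.6,-31],"spin": 0},
  {"jaw": 1,"delta_pos": [0,0.6,-34],"spin": 0},
])

```text
time_s: 33.6
ee_pos: [522.9, 338.2, 195.0]
ee_rot: [-179.7, 1.2, -170.1]
force: [0.6, -0.2, -4.8]
gripper_width: 35.9
```

```bash
python3 look.py w23
```

```text
t 33.6 pos [522.9 338.2 195. ] rot [-179.74    1.16 -170.13] F [ 0.6 -0.2 -4.8] T [-0.1   0.   -0.03] w 35.9
tub TCP x,y -0.7 70.0 tips at 170.0 bottom z 84.0
```

View pics/w23.png

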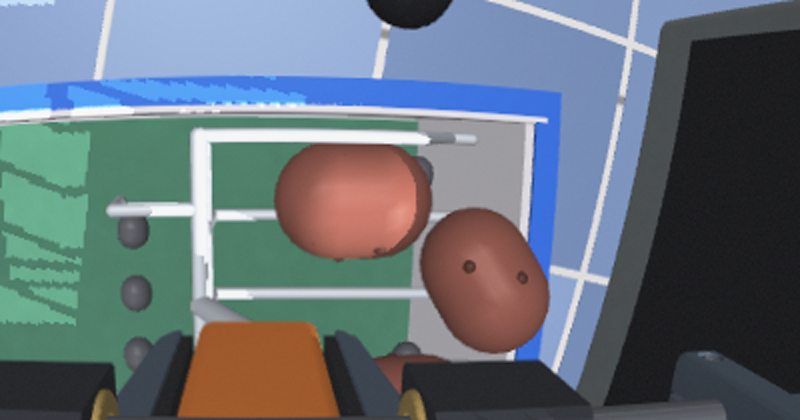

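The middle potato creeps forward because nothing holds it when the scoop is level. New plan: set the scoop back down on the mat, regrasp the handle across its x faces so that it can be pivoted mouth-up by a few degrees, then lift it with the potatoes rolled to the back.

>>> apply_moves([
  {"jaw": 1,"delta_pos": [-0.5,0,4],"spin": 0},
  {"jaw": 1,"delta_pos": [-0.5,0,13],"spin": 0},
  {"jaw": 1,"delta_pos": [-0.5,-1,24],"spin": 0},
  {"jaw": 1,"delta_pos": [-0.5,-3,36],"spin": 0},
  {"jaw": 1,"delta_pos": [-0.5,-7,48],"spin": 0},
  {"jaw": 1,"delta_pos": [-0.5,-10,58],"spin": 0},
  {"jaw": 1,"delta_pos": [-0.5,-12,64],"spin": 0},
  {"jaw": 1,"delta_pos": [-0.5,-12.5,66],"spin": 0},
])

```text
time_s: 34.65
ee_pos: [527.0, 325.7, 129.1]
ee_rot: [-179.7, 1.2, -170.1]
force: [0.9, -0.2, -4.4]
gripper_width: 35.7
```

```bash
python3 look.py w24
```

```text
t 34.65 pos [527.  325.7 129.1] rot [-179.74    1.17 -170.15] F [ 0.9 -0.2 -4.4] T [-0.11  0.03  0.03] w 35.7
tub TCP x,y 1.3 57.0 tips at 157.0 bottom z 18.1
```

View pics/w24.png

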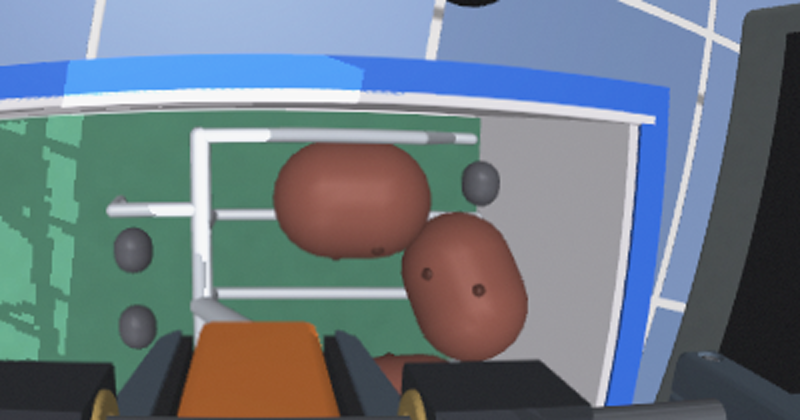

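>>> apply_moves([
  {"jaw": 0.5,"delta_pos": [0,0,0.3],"spin": 0},
  {"jaw": 0,"delta_pos": [0,0,0.3],"spin": 0},
  {"jaw": 0,"delta_pos": [0,0,0.3],"spin": 0},
  {"jaw": 0,"delta_pos": [0,0,0.3],"spin": 0.1},
  {"jaw": 0,"delta_pos": [0,0,0.3],"spin": 0.28},
  {"jaw": 0,"delta_pos": [0,0,0.3],"spin": 0.46},
  {"jaw": 0,"delta_pos": [0,0,0.3],"spin": 0.64},
  {"jaw": 0,"delta_pos": [0,0,0.3],"spin": 0.82},
], squeeze=20)

```text
time_s: 35.7
ee_pos: [527.3, 326.0, 129.4]
ee_rot: [179.3, 1.0, 142.5]
force: [0.5, 0.5, 0.2]
gripper_width: 91.4
```

Run:
```python
from grasp import *
go((527,325.7,129,99.72));tubpos()
```

```text
t 35.7 pos [527.3 326.  129.4] rot [179.25   1.   142.53] F [0.5 0.5 0.2] T [-0.03  0.04 -0.01] w 91.4
(527, 325.7, 129, 99.72) -> [ 0.  -0.4  0.4] spin 0.7472
tub TCP x,y 1.6 57.3 tips at 157.3 bottom z 18.4
```

>>> apply_moves([
  {"jaw": 0,"delta_pos": [0,0,0],"spin": 0.18},
  {"jaw": 0,"delta_pos": [0,0,0],"spin": 0.36},
  {"jaw": 0,"delta_pos": [0,0,0],"spin": 0.54},
  {"jaw": 0,"delta_pos": [0,0,0],"spin": 0.72},
  {"jaw": 0.3,"delta_pos": [0,0,0],"spin": 0.747},
  {"jaw": 1,"delta_pos": [0,0,0],"spin": 0.747},
  {"jaw": 1,"delta_pos": [0,0,0],"spin": 0.747},
  {"jaw": 1,"delta_pos": [0,0,0],"spin": 0.747},
], squeeze=10)

```text
time_s: 36.7
ee_pos: [527.3, 326.1, 129.4]
ee_rot: [178.8, 0.2, 99.8]
force: [0.4, -0.6, 0.1]
gripper_width: 54.0
```

Run:
```python
from grasp import *
go((527,325.7,129,99.72));tubpos()
im=cams.grab_frame("wrist")[:,:,::-1];cv2.imwrite("pics/w25.png",im)
```

```text
t 36.7 pos [527.3 326.1 129.4] rot [178.77   0.23  99.78] F [ 0.4 -0.6  0.1] T [-0.06  0.04  0.02] w 54.0
(527, 325.7, 129, 99.72) -> [-0.3 -0.3  0.4] spin 0.0011
tub TCP x,y 1.6 57.3 tips at 157.3 bottom z 18.4
```

View pics/w25.png

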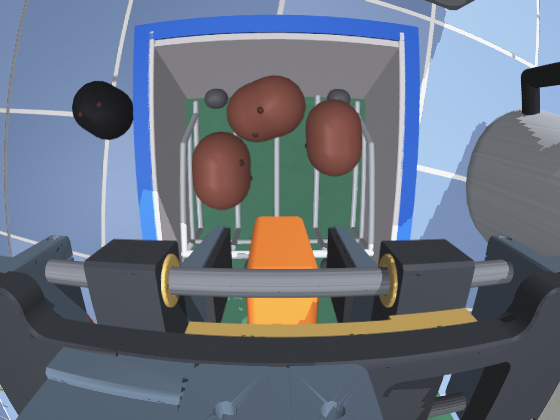

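>>> apply_moves([
  {"jaw": 1,"delta_pos": [0,0,0],"spin": 0},
  {"jaw": 1,"delta_pos": [0,0,0],"spin": 0},
  {"jaw": 1,"delta_pos": [0,0,0],"spin": 0},
  {"jaw": 1,"delta_pos": [0,0,0.3],"spin": 0},
  {"jaw": 1,"delta_pos": [-3,0,0.3],"spin": 0},
  {"jaw": 1,"delta_pos": [-6,0,0.1],"spin": 0},
  {"jaw": 1,"delta_pos": [-9,0,0],"spin": 0},
  {"jaw": 1,"delta_pos": [-12,0,-0.2],"spin": 0},
], squeeze=10)

```text
time_s: 37.75
ee_pos: [529.4, 314.4, 130.0]
ee_rot: [178.7, 0.2, 99.8]
force: [-0.7, 3.3, 3.1]
gripper_width: 30.5
```

Run:
```python
from grasp import *
go();tubpos()
im=cams.grab_frame("wrist")[:,:,::-1];cv2.imwrite("pics/w26.png",im)
```

```text
t 37.75 pos [529.4 314.4 130. ] rot [178.74   0.18  99.76] F [-0.7  3.3  3.1] T [ 0.82  0.56 -0.26] w 30.5
tub TCP x,y 1.7 45.5 tips at 145.5 bottom z 19.0
```

View pics/w26.png

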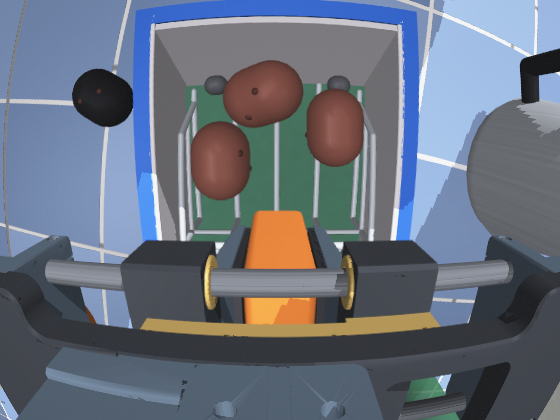

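>>> apply_moves([
  {"jaw": 1,"delta_pos": [-2,0,0],"spin": 0},
  {"jaw": 1,"delta_pos": [-4,0,0],"spin": 0},
  {"jaw": 1,"delta_pos": [-6,0,0],"spin": 0},
  {"jaw": 1,"delta_pos": [-8,0,0],"spin": 0},
  {"jaw": 1,"delta_pos": [-10,0,0],"spin": 0},
  {"jaw": 1,"delta_pos": [-12,0,0],"spin": 0},
  {"jaw": 1,"delta_pos": [-12,0,0],"spin": 0},
  {"jaw": 1,"delta_pos": [-12,0,0],"spin": 0},
], squeeze=10)

```text
time_s: 38.8
ee_pos: [531.5, 301.9, 130.0]
ee_rot: [178.8, 0.2, 99.8]
force: [-0.8, 2.6, 3.7]
gripper_width: 30.7
```

Run:
```python
from grasp import *
go();tubpos()
im=cams.grab_frame("wrist")[:,:,::-1];cv2.imwrite("pics/w27.png",im)
im=cams.grab_frame("scene")[:,:,::-1];cv2.imwrite("pics/s27.png",cv2.resize(im[100:200,280:390],None,fx=6,fy=6,interpolation=cv2.INTER_CUBIC))
```

```text
t 38.8 pos [531.5 301.9 130. ] rot [178.76   0.25  99.76] F [-0.8  2.6  3.7] T [ 0.51  0.64 -0.19] w 30.7
tub TCP x,y 1.7 32.8 tips at 132.8 bottom z 19.0
```

View pics/w27.png

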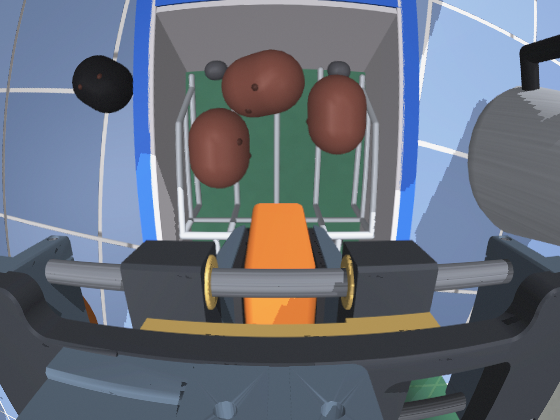

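View pics/s27.png

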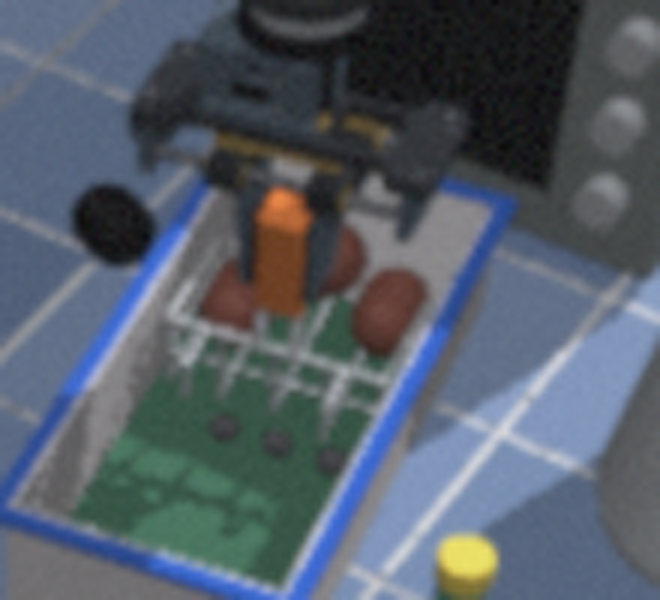

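The scoop has pivoted about 9° mouth-up with its heel staying put. I'll clamp hard and lift.

>>> apply_moves([
  {"jaw": 1,"delta_pos": [0,0,0],"spin": 0},
  {"jaw": 1,"delta_pos": [0,0,0],"spin": 0},
  {"jaw": 1,"delta_pos": [0,0,-1],"spin": 0},
  {"jaw": 1,"delta_pos": [0,0,-4],"spin": 0},
  {"jaw": 1,"delta_pos": [0,0,-9],"spin": 0},
  {"jaw": 1,"delta_pos": [0,0,-15],"spin": 0},
  {"jaw": 1,"delta_pos": [0,0,-21],"spin": 0},
  {"jaw": 1,"delta_pos": [0,0,-25],"spin": 0},
], squeeze=60)

```text
time_s: 39.9
ee_pos: [531.1, 301.9, 155.5]
ee_rot: [178.7, 0.2, 99.8]
force: [0.9, -0.5, -5.4]
gripper_width: 30.0
```

Run:
```python
from grasp import *
go();tubpos()
im=cams.grab_frame("wrist")[:,:,::-1];cv2.imwrite("pics/w28.png",im)
```

```text
t 39.9 pos [531.1 301.9 155.5] rot [178.73   0.25  99.77] F [ 0.9 -0.5 -5.4] T [-0.33  0.07 -0.04] w 30.0
tub TCP x,y 1.3 32.8 tips at 132.8 bottom z 44.5
```

View pics/w28.png

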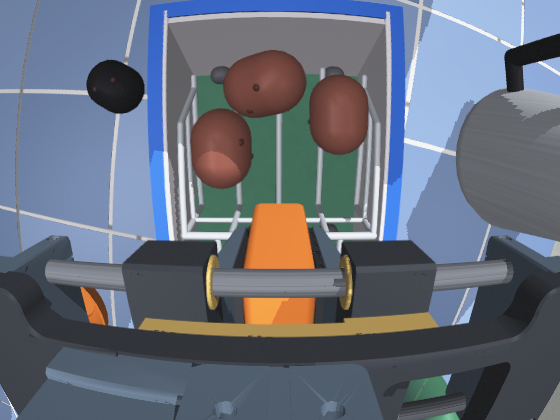

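>>> apply_moves([
  {"jaw": 1,"delta_pos": [0,0,-3],"spin": 0},
  {"jaw": 1,"delta_pos": [0,0,-11],"spin": 0},
  {"jaw": 1,"delta_pos": [0,0,-24],"spin": 0},
  {"jaw": 1,"delta_pos": [0,0,-41],"spin": 0},
  {"jaw": 1,"delta_pos": [0,0,-60],"spin": 0},
  {"jaw": 1,"delta_pos": [0,0,-79],"spin": 0},
  {"jaw": 1,"delta_pos": [0,0,-94],"spin": 0},
  {"jaw": 1,"delta_pos": [0,0,-102],"spin": 0},
])

```text
time_s: 40.95
ee_pos: [529.2, 302.2, 259.6]
ee_rot: [178.6, 0.2, 99.8]
force: [0.6, -0.3, -5.4]
gripper_width: 30.0
```

Run:
```python
from grasp import *
go((500,0,256,93),(468,-289,256,87))
im=cams.grab_frame("wrist")[:,:,::-1];cv2.imwrite("pics/w29.png",im)
im=cams.grab_frame("scene")[:,:,::-1];cv2.imwrite("pics/s29.png",cv2.resize(im[60:210,240:400],None,fx=4,fy=4,interpolation=cv2.INTER_CUBIC))
```

```text
t 40.95 pos [529.2 302.2 259.6] rot [178.57   0.19  99.77] F [ 0.6 -0.3 -5.4] T [-0.3   0.04 -0.01] w 30.0
(500, 0, 256, 93) -> [-292.9  -80.1    3.6] spin 0.1181
(468, -289, 256, 87) -> [-572.3 -160.6    3.6] spin 0.2229
```

View pics/w29.png

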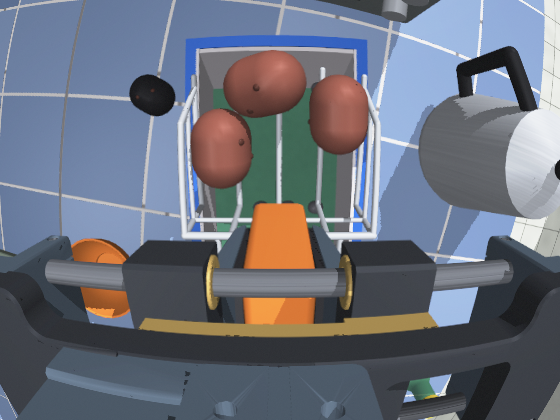

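View pics/s29.png

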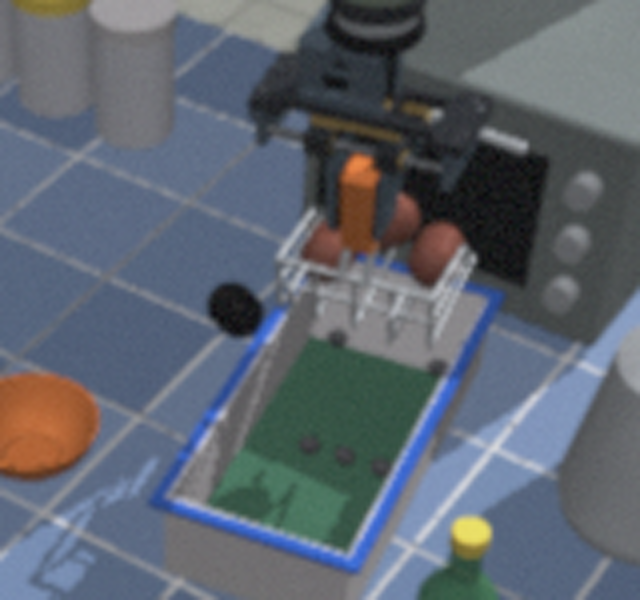

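All five pebbles are in the tub: scene crop (337,340), (437,368), (310,445), (345,456), (382,467). The three potatoes are in the scoop, held mouth-up. I'll carry it to the rack gently.

>>> apply_moves([
  {"jaw": 1,"delta_pos": [-1,-0.3,0],"spin": 0},
  {"jaw": 1,"delta_pos": [-3.9,-1.1,0],"spin": 0},
  {"jaw": 1,"delta_pos": [-8.7,-2.4,0],"spin": 0},
  {"jaw": 1,"delta_pos": [-15.4,-4.3,0],"spin": 0},
  {"jaw": 1,"delta_pos": [-25,-7,0],"spin": 0},
  {"jaw": 1,"delta_pos": [-37.6,-10.5,0],"spin": 0},
  {"jaw": 1,"delta_pos": [-53,-14.7,0],"spin": 0},
  {"jaw": 1,"delta_pos": [-71.3,-19.8,0],"spin": 0},
])

```text
time_s: 42.05
ee_pos: [521.7, 227.3, 258.9]
ee_rot: [178.6, 0.2, 99.8]
force: [-0.1, -0.4, -5.3]
gripper_width: 30.0
```

>>> apply_moves([
  {"jaw": 1,"delta_pos": [-20.2,-5.6,0],"spin": 0},
  {"jaw": 1,"delta_pos": [-42.4,-11.8,0],"spin": 0},
  {"jaw": 1,"delta_pos": [-66.5,-18.5,0],"spin": 0},
  {"jaw": 1,"delta_pos": [-92.5,-25.7,0],"spin": 0},
  {"jaw": 1,"delta_pos": [-119.5,-33.2,0],"spin": 0},
  {"jaw": 1,"delta_pos": [-146.5,-40.7,0],"spin": 0},
  {"jaw": 1,"delta_pos": [-173.4,-48.2,0],"spin": 0},
  {"jaw": 1,"delta_pos": [-200.4,-55.7,0],"spin": 0},
])

```text
time_s: 43.05
ee_pos: [500.2, 18.4, 258.5]
ee_rot: [178.5, 0.2, 99.7]
force: [-0.4, 0.8, -4.6]
gripper_width: 29.9
```

Run:
```python
from grasp import *
go((468,-301,256,87))
```

```text
t 43.05 pos [500.2  18.4 258.5] rot [178.53   0.23  99.74] F [-0.4  0.8 -4.6] T [-0.24  0.04 -0.04] w 29.9
(468, -301, 256, 87) -> [-309.4  -85.8    2.5] spin 0.2224
```

>>> apply_moves([
  {"jaw": 1,"delta_pos": [-27,-7.5,0],"spin": 0.02},
  {"jaw": 1,"delta_pos": [-54,-15,0],"spin": 0.05},
  {"jaw": 1,"delta_pos": [-81,-22.4,0],"spin": 0.085},
  {"jaw": 1,"delta_pos": [-107,-29.6,0],"spin": 0.12},
  {"jaw": 1,"delta_pos": [-132,-36.6,0],"spin": 0.155},
  {"jaw": 1,"delta_pos": [-156,-43.3,0],"spin": 0.185},
  {"jaw": 1,"delta_pos": [-179,-49.7,0],"spin": 0.21},
  {"jaw": 1,"delta_pos": [-201.4,-55.8,0],"spin": 0.2224},
])

```text
time_s: 44.05
ee_pos: [478.4, -191.2, 258.1]
ee_rot: [178.5, -0.1, 86.9]
force: [0.3, -0.6, -5.3]
gripper_width: 29.8
```

Run:
```python
from grasp import *
go((468.2,-301,256,87))
```

```text
t 44.05 pos [ 478.4 -191.2  258.1] rot [ 1.7847e+02 -7.0000e-02  8.6940e+01] F [ 0.3 -0.6 -5.3] T [-0.27  0.1  -0.02] w 29.8
(468.2, -301, 256, 87) -> [-110.2   -4.4    2.1] spin -0.0011
```

>>> apply_moves([
  {"jaw": 1,"delta_pos": [-21,-1,0],"spin": 0},
  {"jaw": 1,"delta_pos": [-40,-1.7,0],"spin": 0},
  {"jaw": 1,"delta_pos": [-57,-2.5,0],"spin": 0},
  {"jaw": 1,"delta_pos": [-72,-3,0],"spin": 0},
  {"jaw": 1,"delta_pos": [-85,-3.6,0],"spin": 0},
  {"jaw": 1,"delta_pos": [-96,-4,0],"spin": 0},
  {"jaw": 1,"delta_pos": [-104,-4.3,0],"spin": 0},
  {"jaw": 1,"delta_pos": [-108,-4.4,0],"spin": 0},
])

```text
time_s: 45.05
ee_pos: [468.3, -299.1, 257.8]
ee_rot: [178.5, -0.1, 86.9]
force: [-1.2, -1.1, -5.0]
gripper_width: 29.6
```

Run:
```python
from grasp import *
go((468.2,-301,256,87))
im=cams.grab_frame("wrist")[:,:,::-1];cv2.imwrite("pics/w30.png",im)
im=cams.grab_frame("scene")[:,:,::-1];cv2.imwrite("pics/s30.png",cv2.resize(im[150:320,130:330],None,fx=4,fy=4,interpolation=cv2.INTER_CUBIC)[:600])
im=cams.grab_frame("top")[:,:,::-1];cv2.imwrite("pics/t30.png",cv2.resize(im[150:300,320:500],None,fx=4,fy=4,interpolation=cv2.INTER_CUBIC))
```

```text
t 45.05 pos [ 468.3 -299.1  257.8] rot [ 1.7848e+02 -8.0000e-02  8.6930e+01] F [-1.2 -1.1 -5. ] T [-0.33  0.11 -0.01] w 29.6
(468.2, -301, 256, 87) -> [-1.9  0.   1.8] spin -0.0013
```

View pics/w30.png

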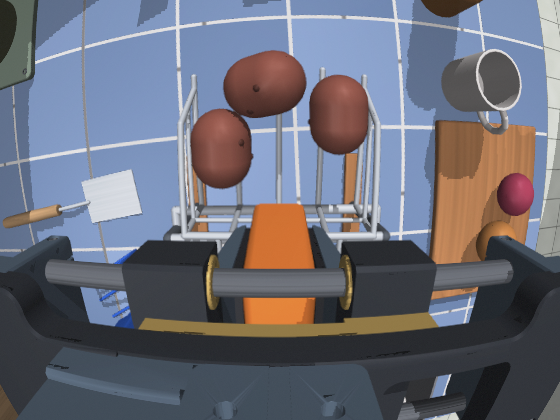

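View pics/s30.png

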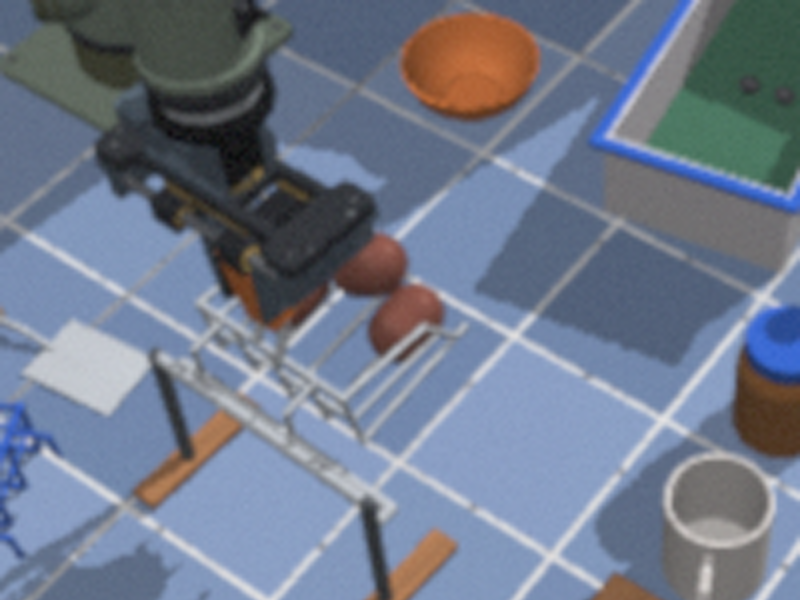

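View pics/t30.png

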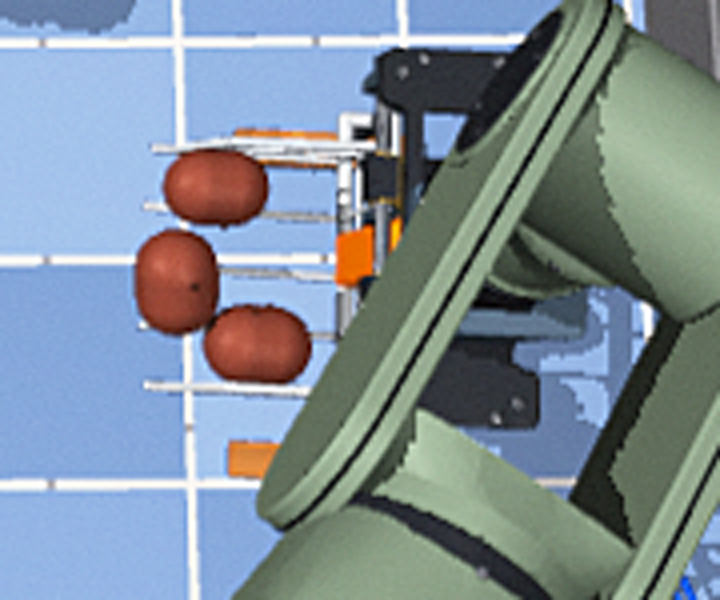

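Run:
```python
from grasp import *
np.set_printoptions(precision=2,suppress=True)
s=env.state();tcp=s["ee_pos"];yaw=s["ee_rot"][2]+90
pt=un([(152,148),(145,207),(145,325),(148,386)],320,150,4);Xt=[(70,116,2.5),(35,120,2.5),(-35,120,2.5),(-70,116,2.5)]
pw=np.float64([(322,69),(194,77),(365,77)]);Xw=[(35,120,2.5),(-70,116,2.5),(70,116,2.5)]
ps=un([(205,300),(352,403)],130,150,4);Xs=[(-70,0,64),(70,0,64)]
f=lambda q:np.r_[(P("top",scoopW(q,tcp,yaw,Xt),CT)-pt).ravel(),(PW(scoopW(q,tcp,yaw,Xw))-pw).ravel(),(P("scene",scoopW(q,tcp,yaw,Xs),CS)-ps).ravel(),np.array(q)*[.1,.1,.1,.3,0]]
r=least_squares(f,[0,0,0,0,9.]);q=r.x;print(q);print(f(q)[:18].reshape(-1,2))
h=scoopW(q,tcp,yaw,[(0,-21.5,54.5),(0,20,130),(0,-30,33.5),(0,120,0)]);print(h)
bar=np.array([466.7,-330.4]);a=np.radians(-3.0)
d=h[:,:2]-bar;print("rack frame",np.c_[np.cos(a)*d[:,0]+np.sin(a)*d[:,1],-np.sin(a)*d[:,0]+np.cos(a)*d[:,1],h[:,2]-140])
im=cv2.imread("pics/w30.png")
for l in SL+[[(-70,0,0),(-70,0,63)],[(70,0,0),(70,0,63)]]: cv2.polylines(im,[np.int32(PW(scoopW(q,tcp,yaw,np.linspace(*np.float64(l),12)))*8+4)],False,(0,255,0),1,shift=3)
for y,z in((0,140),(20,109)):
    X=np.linspace((-105,y,z),(105,y,z),20);cv2.polylines(im,[np.int32(PW(T([466.7,-330.4,a],X))*8+4)],False,(0,0,255),1,shift=3)
cv2.imwrite("pics/w30o.png",cv2.resize(im[40:270,150:410],None,fx=2.5,fy=2.5,interpolation=cv2.INTER_CUBIC))
```

```text
[ 4.19  4.67 -1.21  0.67  7.8 ]
[[-0.21 -0.23]
 [-0.34 -0.46]
 [-0.82 -0.35]
 [-0.14 -0.52]
 [ 0.84  0.48]
 [ 0.11  0.4 ]
 [-0.84 -0.82]
 [-1.36  0.52]
 [-1.44 -0.82]]
[[ 471.28 -327.52  195.02]
 [ 472.57 -296.68  275.45]
 [ 471.04 -333.08  173.06]
 [ 477.44 -180.06  160.23]]
rack frame [[  4.42   3.12  55.02]
 [  4.09  33.98 135.45]
 [  4.48  -2.45  33.06]
 [  2.86 150.7   20.23]]
```

View pics/w30o.png

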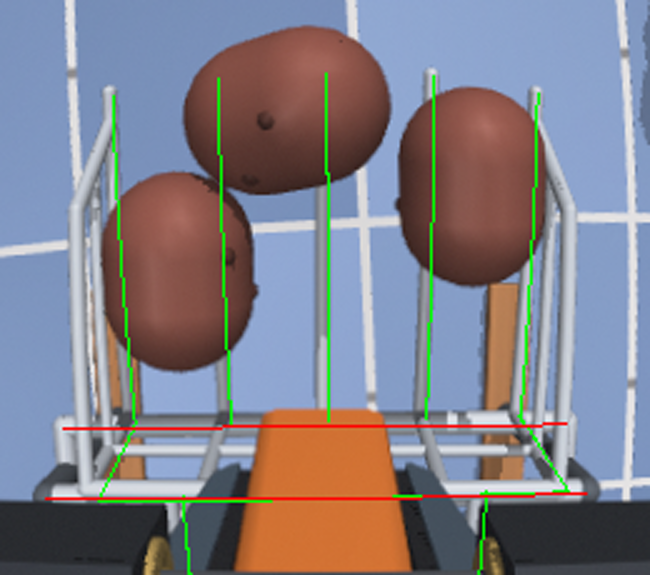

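The fit gives a tilt of 7.8° mouth-up, with the hook point 3 mm too far +y and 55 mm above the bar. I'll shift back 4.5 mm and lower until the hook ends are behind the bar.

>>> apply_moves([
  {"jaw": 1,"delta_pos": [-0.5,0,2],"spin": 0},
  {"jaw": 1,"delta_pos": [-1.5,0,6],"spin": 0},
  {"jaw": 1,"delta_pos": [-3,0,12],"spin": 0},
  {"jaw": 1,"delta_pos": [-4,0,19],"spin": 0},
  {"jaw": 1,"delta_pos": [-4.5,0,26],"spin": 0},
  {"jaw": 1,"delta_pos": [-4.5,0,32],"spin": 0},
  {"jaw": 1,"delta_pos": [-4.5,0,37],"spin": 0},
  {"jaw": 1,"delta_pos": [-4.5,0,39],"spin": 0},
], squeeze=45)

```text
time_s: 46.2
ee_pos: [469.0, -303.0, 218.5]
ee_rot: [178.5, -0.1, 86.9]
force: [0.1, -0.3, -4.4]
gripper_width: 29.6
```

Run:
```python
from grasp import *
go()
im=cams.grab_frame("wrist")[:,:,::-1];cv2.imwrite("pics/w31.png",cv2.resize(im[40:270,150:410],None,fx=2.5,fy=2.5,interpolation=cv2.INTER_CUBIC))
im=cams.grab_frame("scene")[:,:,::-1];cv2.imwrite("pics/s31.png",cv2.resize(im[200:310,150:280],None,fx=5,fy=5,interpolation=cv2.INTER_CUBIC))
```

```text
t 46.2 pos [ 469.  -303.   218.5] rot [ 1.785e+02 -1.100e-01  8.693e+01] F [ 0.1 -0.3 -4.4] T [-0.26  0.13  0.  ] w 29.6
```

View pics/w31.png

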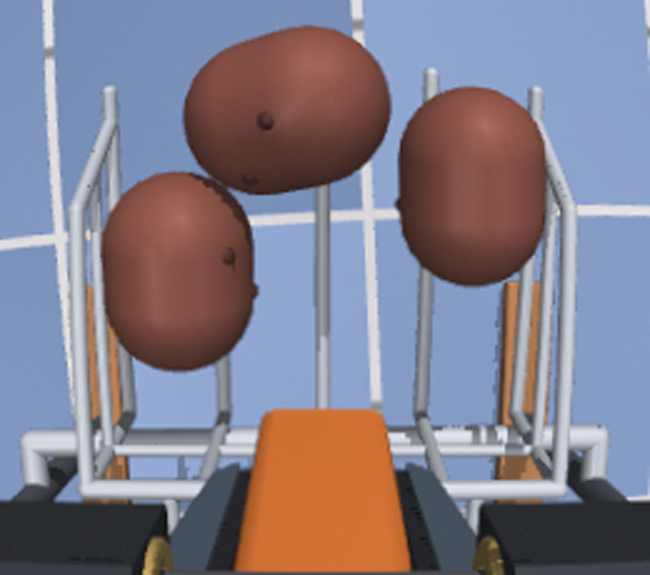

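View pics/s31.png

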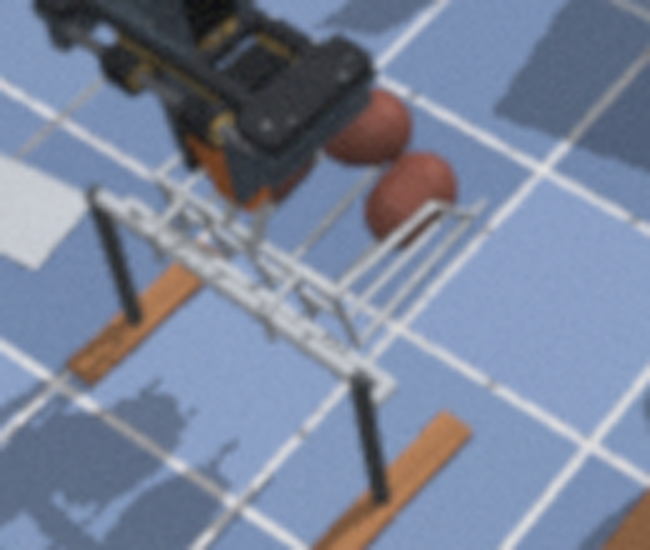

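The hook ends are now behind the bar (scene crop (185,205) and (273,330)), with no contact force. I'll lower on.

>>> apply_moves([
  {"jaw": 1,"delta_pos": [0.2,0,1.5],"spin": 0},
  {"jaw": 1,"delta_pos": [0.5,0,3.5],"spin": 0},
  {"jaw": 1,"delta_pos": [0.8,0,5.5],"spin": 0},
  {"jaw": 1,"delta_pos": [1.2,0,7.5],"spin": 0},
  {"jaw": 1,"delta_pos": [1.6,0,9.5],"spin": 0},
  {"jaw": 1,"delta_pos": [2,0,11],"spin": 0},
  {"jaw": 1,"delta_pos": [2,0,12],"spin": 0},
  {"jaw": 1,"delta_pos": [2,0,12],"spin": 0},
])

```text
time_s: 47.3
ee_pos: [469.7, -301.6, 206.7]
ee_rot: [178.5, -0.0, 86.9]
force: [-0.8, -2.9, -5.5]
gripper_width: 29.6
```

>>> apply_moves([
  {"jaw": 1,"delta_pos": [-0.5,0,0.8],"spin": 0},
  {"jaw": 1,"delta_pos": [-0.5,0,1.6],"spin": 0},
  {"jaw": 1,"delta_pos": [-0.5,0,2.4],"spin": 0},
  {"jaw": 1,"delta_pos": [-0.5,0,3.2],"spin": 0},
  {"jaw": 1,"delta_pos": [-0.5,0,4],"spin": 0},
  {"jaw": 1,"delta_pos": [-0.5,0,4.5],"spin": 0},
  {"jaw": 1,"delta_pos": [-0.5,0,4.5],"spin": 0},
  {"jaw": 1,"delta_pos": [-0.5,0,4.5],"spin": 0},
])

```text
time_s: 48.3
ee_pos: [469.7, -301.9, 203.1]
ee_rot: [178.4, -0.0, 86.9]
force: [-1.8, 2.2, 5.4]
gripper_width: 29.8
```

Run:
```python
from grasp import *
go()
im=cams.grab_frame("wrist")[:,:,::-1];cv2.imwrite("pics/w32.png",cv2.resize(im[40:270,150:410],None,fx=2.5,fy=2.5,interpolation=cv2.INTER_CUBIC))
im=cams.grab_frame("scene")[:,:,::-1];cv2.imwrite("pics/s32.png",cv2.resize(im[200:310,150:280],None,fx=5,fy=5,interpolation=cv2.INTER_CUBIC))
```

```text
t 48.3 pos [ 469.7 -301.9  203.1] rot [ 1.7844e+02 -4.0000e-02  8.6940e+01] F [-1.8  2.2  5.4] T [-0.08  1.   -0.18] w 29.8
```

View pics/s32.png

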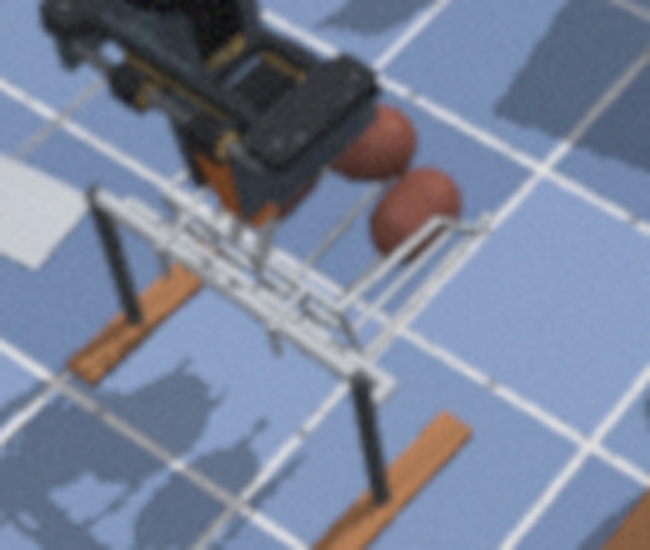

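View pics/w32.png

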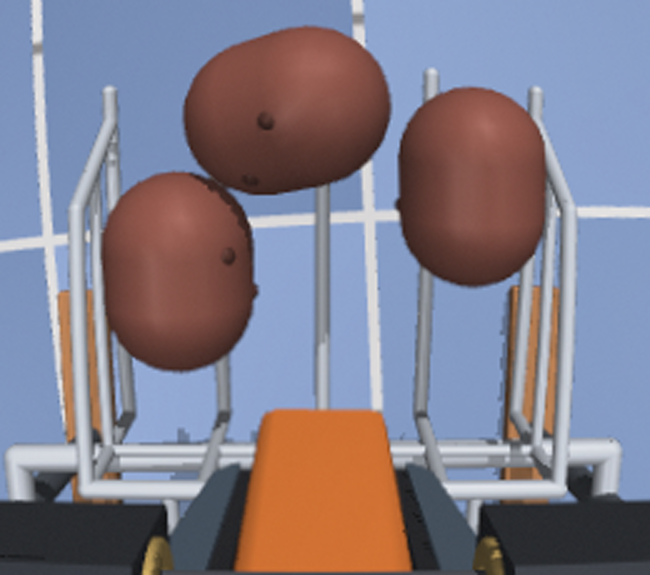

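Contact is at exactly the expected seat height (TCP 203.1, about +10 N). I'll relax the grip, then open.

>>> apply_moves([
  {"jaw": 1,"delta_pos": [0,0,0],"spin": 0},
  {"jaw": 1,"delta_pos": [0,0,0],"spin": 0},
  {"jaw": 1,"delta_pos": [0,0,0],"spin": 0},
  {"jaw": 1,"delta_pos": [0,0,0],"spin": 0},
  {"jaw": 1,"delta_pos": [0,0,0],"spin": 0},
  {"jaw": 1,"delta_pos": [0,0,0],"spin": 0},
  {"jaw": 1,"delta_pos": [0,0,0],"spin": 0},
  {"jaw": 1,"delta_pos": [0,0,0],"spin": 0},
], squeeze=4)

```text
time_s: 49.4
ee_pos: [469.8, -301.7, 203.0]
ee_rot: [178.4, -0.1, 86.9]
force: [0.9, 2.1, -0.3]
gripper_width: 30.0
```

Run:
```python
from grasp import *
go()
im=cams.grab_frame("wrist")[:,:,::-1];cv2.imwrite("pics/w33.png",cv2.resize(im[40:270,150:410],None,fx=2.5,fy=2.5,interpolation=cv2.INTER_CUBIC))
```

```text
t 49.4 pos [ 469.8 -301.7  203. ] rot [ 1.7842e+02 -6.0000e-02  8.6940e+01] F [ 0.9  2.1 -0.3] T [0.31 0.03 0.05] w 30.0
```

View pics/w33.png

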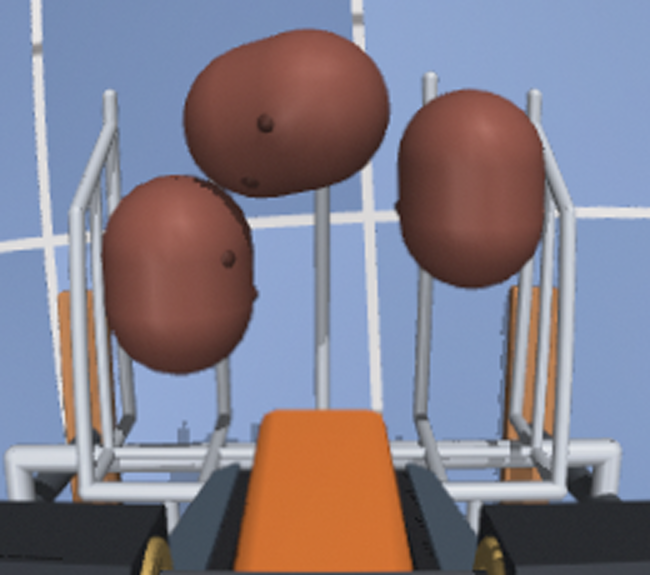

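>>> apply_moves([
  {"jaw": 0.67,"delta_pos": [0,0,0],"spin": 0},
  {"jaw": 0.65,"delta_pos": [0,0,0],"spin": 0},
  {"jaw": 0.63,"delta_pos": [0,0,0],"spin": 0},
  {"jaw": 0.6,"delta_pos": [0,0,0],"spin": 0},
  {"jaw": 0.55,"delta_pos": [0,0,0],"spin": 0},
  {"jaw": 0.45,"delta_pos": [0,0,0],"spin": 0},
  {"jaw": 0.35,"delta_pos": [0,0,0],"spin": 0},
  {"jaw": 0.25,"delta_pos": [0,0,0],"spin": 0},
])

```text
time_s: 50.45
ee_pos: [469.8, -301.7, 203.0]
ee_rot: [178.4, -0.1, 86.9]
force: [-0.2, 0.1, 1.1]
gripper_width: 66.4
```

Run:
```python
from grasp import *
go()
im=cams.grab_frame("wrist")[:,:,::-1];cv2.imwrite("pics/w34.png",im)
im=cams.grab_frame("scene")[:,:,::-1];cv2.imwrite("pics/s34.png",cv2.resize(im[190:310,150:290],None,fx=5,fy=5,interpolation=cv2.INTER_CUBIC))
```

```text
t 50.45 pos [ 469.8 -301.7  203. ] rot [ 1.7843e+02 -6.0000e-02  8.6930e+01] F [-0.2  0.1  1.1] T [-0.1   0.08  0.  ] w 66.4
```

View pics/w34.png

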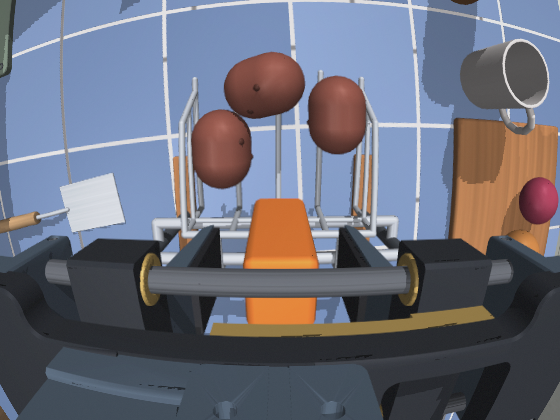

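View pics/s34.png

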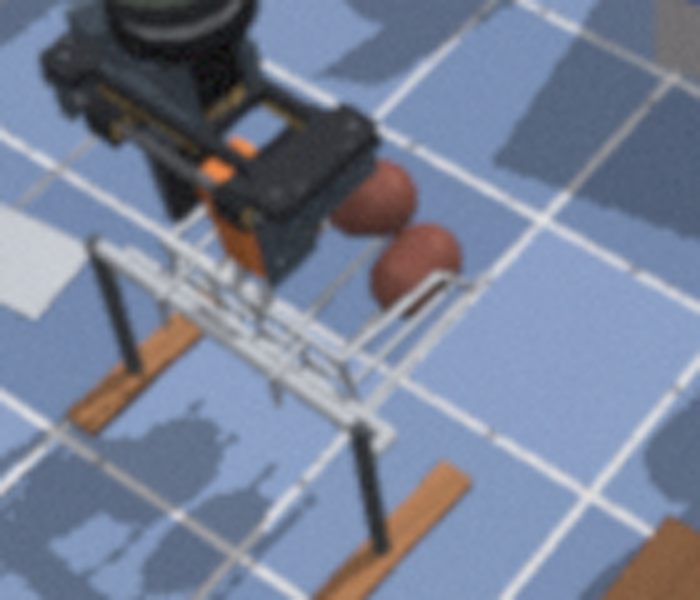

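Released. It hangs with all three potatoes inside. I'll open fully and withdraw straight up.

>>> apply_moves([
  {"jaw": 0,"delta_pos": [0,0,0],"spin": 0},
  {"jaw": 0,"delta_pos": [0,0,0],"spin": 0},
  {"jaw": 0,"delta_pos": [0,0,-10],"spin": 0},
  {"jaw": 0,"delta_pos": [0,0,-30],"spin": 0},
  {"jaw": 0,"delta_pos": [0,0,-60],"spin": 0},
  {"jaw": 0,"delta_pos": [0,0,-95],"spin": 0},
  {"jaw": 0,"delta_pos": [0,0,-120],"spin": 0},
  {"jaw": 0,"delta_pos": [0,0,-130],"spin": 0},
])

```text
time_s: 51.55
ee_pos: [466.7, -302.0, 335.3]
ee_rot: [178.2, 0.1, 86.9]
force: [0.6, -0.6, 0.1]
gripper_width: 91.3
```

>>> apply_moves([
  {"jaw": 0,"delta_pos": [0,-15,0],"spin": 0},
  {"jaw": 0,"delta_pos": [0,-35,0],"spin": 0},
  {"jaw": 0,"delta_pos": [0,-60,0],"spin": 0},
  {"jaw": 0,"delta_pos": [0,-85,0],"spin": 0},
  {"jaw": 0,"delta_pos": [0,-105,0],"spin": 0},
  {"jaw": 0,"delta_pos": [0,-115,0],"spin": 0},
  {"jaw": 0,"delta_pos": [0,-120,0],"spin": 0},
  {"jaw": 0,"delta_pos": [0,-120,0],"spin": 0},
])

```text
time_s: 52.55
ee_pos: [347.0, -295.6, 331.6]
ee_rot: [178.2, 0.1, 86.9]
force: [-0.4, -0.0, 0.1]
gripper_width: 91.1
```

Run:
```python
from grasp import *
go()
im=cams.grab_frame("scene")[:,:,::-1];cv2.imwrite("pics/s35.png",im)
cv2.imwrite("pics/s35c.png",cv2.resize(im[190:310,150:290],None,fx=5,fy=5,interpolation=cv2.INTER_CUBIC))
im=cams.grab_frame("top")[:,:,::-1];cv2.imwrite("pics/t35.png",im)
```

```text
t 52.55 pos [ 347.  -295.6  331.6] rot [1.7823e+02 5.0000e-02 8.6930e+01] F [-0.4 -0.   0.1] T [-0.08  0.1  -0.01] w 91.1
```

View pics/s35c.png

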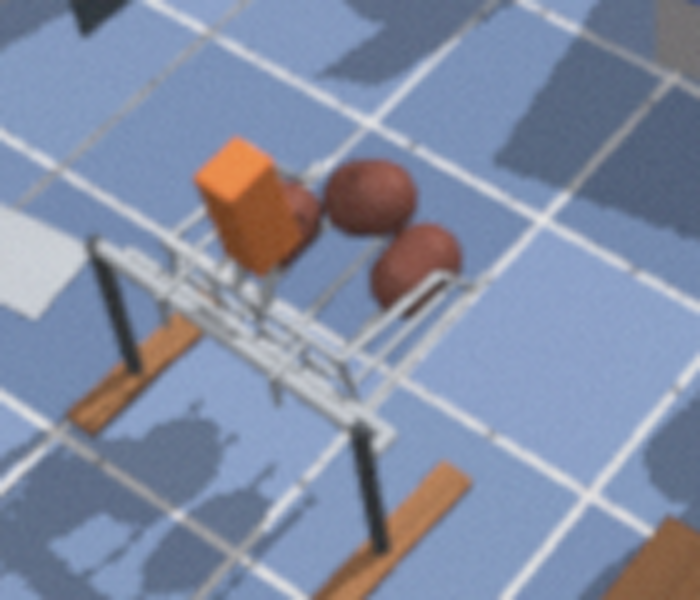

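View pics/t35.png

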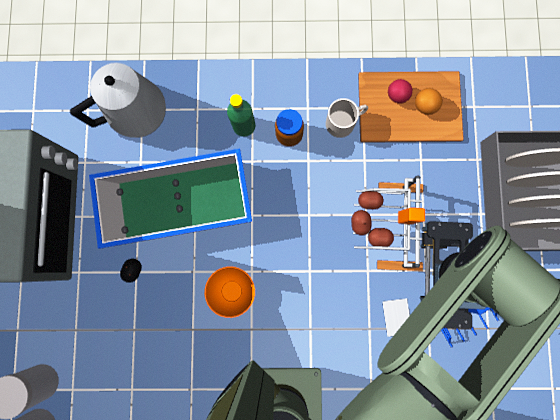

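View pics/s35.png

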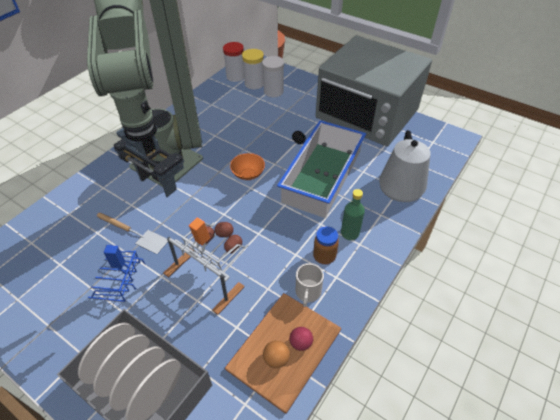

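Run:
```python
from grasp import *
np.set_printoptions(precision=1,suppress=True)
a=np.radians(-3.0);bar=np.array([466.7,-330.4,140])
for t,s in(((361.5,222.5),(370,198)),((371,200),(418,268))):
    X=tri(t,un([s],150,190,5)[0]);d=X-bar
    r=np.array([np.cos(a)*d[0]+np.sin(a)*d[1],-np.sin(a)*d[0]+np.cos(a)*d[1],d[2]])
    th=np.radians(10); y=r[1]*np.cos(th)+r[2]*np.sin(th);z=-r[1]*np.sin(th)+r[2]*np.cos(th)
    print(X,r,"in grip frame y,z:",y-41.5,z-75.5)
```

```text
[ 465.5 -199.9  125.2] [ -8.1 130.3 -14.8] in grip frame y,z: 84.25956226341896 -112.67122942935941
[ 521.1 -224.3  123.9] [ 48.8 108.8 -16.1] in grip frame y,z: 62.87380645522185 -110.28801969628506
```

Run:
```python
from workcell import env
print(env.state()["time_s"]); print(env.job_done())
```

```text
52.65
the job is handed in; nothing more can be done
None
```

The job was handed in at 52.65 s. The scoop hangs by both hooks on the rack's upper bar with all three potatoes in it. No verdict was reported.

**How it went:** I gripped the orange handle and felt the mat at about 18 mm. I then pushed the tines under the potatoes against the leaning end wall. On the first lift two potatoes rolled off the tips, back into the tub. On later lifts one crept forward, so I lowered the scoop again each time. In the end I set the scoop down, regripped the handle across its x faces and pivoted it about 8° mouth-up. That held all three potatoes, and I lifted, carried and hung the scoop that way.

**Last checks before handing in:**
- **Scoop:** the hooks seated at the expected height, within 1 mm. The pictures before and after I withdrew the gripper show it in the same place, so it appears to hang still. I did not measure its speed or its final tilt.
- **Potatoes:** all three are in the scoop. I measured two of them. The front one is at y = 84 mm and z = −113 mm in the grip frame; the limits are 105 and −130 mm.
- **Pebbles:** all five are visible in the tub.
- **Other things:** the mug, jar and oil look unmoved. The gripper is clear of everything and shows no contact force.

No check failed. I judged the other two potatoes only by eye: the one on the robot's side I did not measure, and the third one's position was well inside the limits.

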